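Check in two specimen bottles and show their slide to the label reader

TASK

Check in the specimens: first stand the amber bottle and the white bottle upright in the blue divided crate, each in a cell of its own. Then take the slide out of its grey stand by its clear end (the frosted end is the one with the small corner notch; keep the fingers off it) and hold it up to the label reader with the label facing up into the red window, the label centred in front of the window, square to it and about 9 cm away. Finish while still holding it there, still and touching nothing else, and leave the beaker, the petri dish and the carton undisturbed.

Things in the scene. Friction and masses are not known exactly. Their poses are not given: they have to be found in the camera images.
- amber_bottle: loose amber screw-cap bottle with black cap, 46 mm diameter body up to 73 mm high, cap 33 mm diameter above it, 85 mm high in all, about 0.12 kg; origin at the centre of its underside, z up
- white_bottle: loose white screw-cap bottle with white cap, same size as the amber one (body 46 mm diameter to 73 mm, cap 33 mm diameter to 85 mm), about 0.09 kg; origin at the centre of its underside, z up
- crate: fixed blue open crate, 137 x 137 x 40 mm, walls, divider and floor 5 mm thick, 2 x 2 square cells 61 mm wide, two small lugs on its y sides; origin at the centre of its underside, z up, walls along its x and y
- cell0 (a point): centre of the floor of a crate cell (crate frame -33, +33 mm), 5 mm above the bench; axes as the crate
- cell1 (a point): centre of the floor of a crate cell (crate frame -33, -33 mm), 5 mm above the bench; axes as the crate
- cell2 (a point): centre of the floor of a crate cell (crate frame +33, +33 mm), 5 mm above the bench; axes as the crate
- cell3 (a point): centre of the floor of a crate cell (crate frame +33, -33 mm), 5 mm above the bench; axes as the crate
- stand: fixed grey block 130 x 60 x 21 mm with one lengthwise groove (11 mm wide, 114 mm long, 15 mm deep, its floor 6 mm above the bench); origin at the centre of its underside, x along the groove; it may be turned any way round
- slide: loose slide 110 x 9 x 50 mm, 0.06 kg, on edge in the groove, 35 mm showing. Origin: middle of its lower long edge; x to the frosted end, z up, y across. Clear green glass, metal edging, x -55 to +20 mm (hold here); frosted white +20 to +55. 10 mm notch in the upper frosted corner (+x, +z). Yellow barred label on the -y face of the frosted part: seen from there, notch upper right
- label (a point): centre of the label on the slide, at (37.5, -4.5, 20) mm in the slide frame; axes as the slide, so the label faces along -y
- reader: fixed label reader: steel foot 120 x 110 x 12 mm, a post of 20 mm diameter 40 mm behind the foot's centre, up to 350 mm high; origin at the centre of the foot's underside, front towards its -x
- reader_head: the reader's white head, 56 x 60 mm and 46 mm deep, fixed on the post; origin at the centre of its red window, 310 mm above the bench; z points straight out of the window, forward and 40 degrees below level, towards where the slide is to be shown; y is level
- glass_beaker: bystander: loose clear beaker, 45 mm diameter, 59 mm high; origin at the centre of its underside
- petri_dish: bystander: loose petri dish, 59 mm diameter, 15 mm high; origin at the centre of its underside
- carton_box: bystander: loose small carton, 62 x 132 x 58 mm; origin at the centre of its underside
Not all that is in view belongs to the job. What is meant by the slide is not pink or purple, and is the larger of those in its own colour.

How it is judged:
By the outcome, as a careful person would: the job done as asked, in the order asked, and still so for the second after the job is handed in, while the arm keeps its last pose, push and grip.
It also fails if it takes over 62 s, if anything falls off the work surface, if the arm or the gripper's body presses on something with over 40 N, if the wrist force passes 120 N, or if a joint passes its speed limit or range.

ROBOT

A 6-joint arm with a two-finger parallel gripper is mounted at the origin on a cart in front of the work surface, level with it; the furniture and walls round the work are solid. World frame = base frame: x ahead of the robot, y to its left, z up, the work surface at z = 0. Lengths are in m, angles in rad, forces in N, time in s.
With the tool pointing down it reaches from about 0.35 to 0.8 m from the base axis. Payload 7.3 kg.
Tool frame: the origin (TCP) lies between the finger pads, 19 mm behind the fingertips; this is the grasp point; z points along the fingers, x is the direction in which the jaws open and shut, and the axes are right-handed (so a half turn about z gives the same grasp; the last joint's range is limited). The gripper opens to 85 mm and grips with 20 to 120 N. Pads are 22 mm wide; open, the fingers measure 114 mm over their backs; the gripper's body (76 mm by 85 mm) begins 54 mm behind the grasp point. The pads swing forward as they close: fully open they stand 13 mm farther back than shut.
Start: joints at [-1.456, 0.342, 1.524, -0, 1.275, -0.146], TCP at [0.135, -0.507, 0.25] pointing down, gripper open.
Joint ranges: [-2.53, 2.53], [-0.77, 2.02], [0.04, 2.7], [-1, 4.14], [0.28, 2.66], [-3.11, 3.11]. Speed limits (rad/s): [2.57, 2.57, 3.14, 3.14, 3.14, 3.14].

INTERFACE

Orientations are given as a rotation vector (axis times angle).
In Python, from cell import sense, camera, camera_info, finish_job gives the robot as it stands. The module is installed in compiled form; this text tells all that it offers.
- The arm moves only by the tool drive_tool, never from a script. Its argument "plan" is a list of rows, each an object with "gripper": the opening, from 0 (shut) to 1 (fully open); "slide": the shift along the tool's x, y, z in units of 400 mm (1.0 is 400 mm), a list of three; "delta_rot": the turn, a rotation vector about the tool's x, y, z in units of 180 degrees (1.0 is 180 degrees), a list of three. A call has 1 to 20 rows; each row is the pose to reach, as a shift and turn from the pose commanded when the call began, along the tool's axes at that moment, turning the shorter way round; what a row does not reach only later rows make up. A row lasts 1/10 s, in which the tool goes at most 50 mm and 8.59 degrees, less where a joint would pass 70% of its speed; a pose out of reach is approached as far as the arm can. A call with a number of a shift or a turn outside -1 to 1 is refused whole. A call with a gripper value outside its range is refused whole. The fingers move at their own pace and stop on an object; the grip force is fixed at half the most. Time passes only in rows, so rows that repeat a pose let the fingers close. It gives the time, the measured TCP pose, the force and the opening at its end, in the units of the state.
- sense(): the state, without advancing time (a new reading comes with each control period).
- camera(name): name is "scene" or "side" or "wrist"; returns the picture (384x512x3 uint8, red, green, blue); there is no depth.
- camera_info(name): a dict with "fov_y" (degrees; the focal length in pixels is half the picture's height over the tangent of half this angle, whatever the lens; pixels are square), "cx", "cy" (the principal point, pixels), "T" (4x4, takes a point from camera to world coordinates); the wrist camera has in their place "hand_eye" (4x4, takes a point from camera to tool coordinates, whose origin is the TCP and whose axes are the tool frame's). Camera axes: x right, y down, z forward; pixel columns grow to the right and rows downward; lengths in m; the calibration is good to about 2 mm. A picture is of the moment at which its call begins: read the wrist's pose just before it. camera_info takes no time and is no camera call.
- finish_job(): hands the job in, once; it reports no verdict.
The state is a dict: "t": time; "joint_positions": joint angles; "qvel": joint speeds; "effort": joint torques, N m; "eef_pos": TCP position; "tcp_rot": TCP orientation; "force": force on the tool from outside, world axes, zero at the start; "moment": the same for the moment, N m; "width": opening from 0.0 (shut) to 1.0 (fully open).
Only numpy, scipy, OpenCV 4.12 (cv2) and the standard library are available. Lean on these libraries where they do the work, as an engineer would, in place of code of your own. Each camera call takes 0.05 s, during which the arm holds its last target.

## Working session

There is one attempt and no reset: what is moved stays moved. The work goes in short steps, Python scripts to look and compute and a tool call to move; the robot and the scene stay as the last step left them, time stands still between calls to the robot, and variables do not carry over. Pictures are saved under pics/ and viewed, and the job is handed in when it is done.

Besides the shell and the picture viewer there is one more tool, called after "Emit:" as name(argument=value, ...), one argument or row to a line, values as JSON. drive_tool: Moves the arm, as the interface text tells. Its arguments: {"type":"object","properties":{"plan":{"type":"array"}},"required":["plan"]}

```bash
mkdir -p pics; python3 - <<'E'
from cell import sense,camera,camera_info
import cv2,json
print(sense())
for n in ("scene","side","wrist"):
    im=camera(n); cv2.imwrite(f"pics/{n}0.png",im[:,:,::-1]); print(n,camera_info(n))
E
```

```text
{'t': 0.0, 'joint_positions': array([-1.45601652e+00,  3.42695995e-01,  1.52501036e+00,  1.09494436e-05,
        1.27540455e+00, -1.45993820e-01]), 'qvel': array([-0.00071048, -0.00075967,  0.00154677,  0.00037934,  0.00036874,
        0.00332872]), 'effort': array([-2.76078979e-03, -4.33684981e+01, -2.46016127e+01, -3.80451447e-04,
        7.69160280e-03,  1.47785153e-05]), 'eef_pos': array([ 0.13534447, -0.5068703 ,  0.24934214]), 'tcp_rot': array([-2.49053808e+00,  1.91309365e+00,  1.64744278e-03]), 'force': array([-0.41693245,  0.75468894,  0.70349641]), 'moment': array([-0.01555683, -0.01653319, -0.06727878]), 'width': 1.0008558927188567}
scene {'fov_y': 52.53435498104233, 'cx': 261.7126969046388, 'cy': 195.68435830454678, 'T': array([[ 0.77232252, -0.4016275 ,  0.49215169, -0.0508519 ],
       [-0.6350916 , -0.50440553,  0.58500746, -0.73579173],
       [ 0.01328895, -0.76437583, -0.644634  ,  0.97747741],
       [ 0.        ,  0.        ,  0.        ,  1.        ]])}
side {'fov_y': 43.009042239443815, 'cx': 251.86665471879584, 'cy': 183.1319190672548, 'T': array([[ 0.90501365, -0.17122146,  0.38940146, -0.03148885],
       [-0.42446133, -0.30327804,  0.85314419, -1.31878747],
       [-0.02797968, -0.937393  , -0.34714766,  0.70496939],
       [ 0.        ,  0.        ,  0.        ,  1.        ]])}
wrist {'fov_y': 59.18458389252827, 'cx': 253.60211088851676, 'cy': 187.75008754577667, 'hand_eye': array([[ 9.99999822e-01,  5.88438375e-04,  9.90576888e-05,
        -2.93387250e-04],
       [-5.93399711e-04,  9.63159480e-01,  2.68930221e-01,
        -6.87016228e-02],
       [ 6.28405102e-05, -2.68930232e-01,  9.63159658e-01,
        -1.24483759e-01],
       [ 0.00000000e+00,  0.00000000e+00,  0.00000000e+00,
         1.00000000e+00]])}
```

View pics/scene0.png

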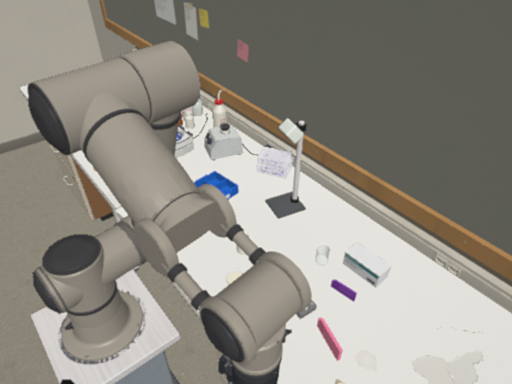

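View pics/side0.png

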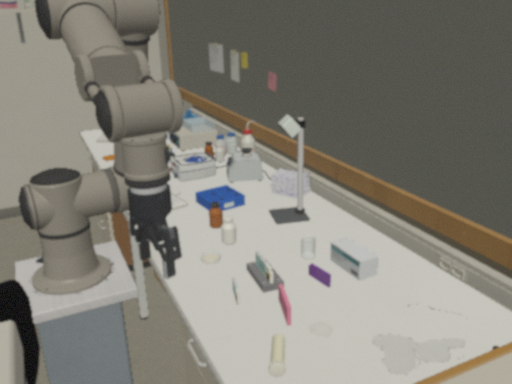

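View pics/wrist0.png

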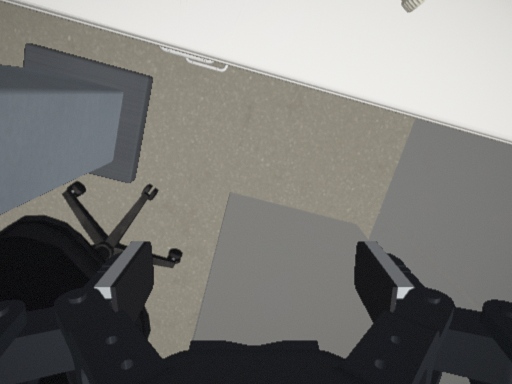

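```bash
cat > h.py <<'E'
import numpy as np,cv2
from scipy.spatial.transform import Rotation as R
from cell import sense,camera,camera_info
def pose(s=None):
    s=s or sense(); T=np.eye(4); T[:3,:3]=R.from_rotvec(s['tcp_rot']).as_matrix(); T[:3,3]=s['eef_pos']; return T
def cam(n,T=None):
    i=camera_info(n); f=192/np.tan(np.radians(i['fov_y']/2))
    if n=='wrist': return f,i['cx'],i['cy'],(pose() if T is None else T)@i['hand_eye']
    return f,i['cx'],i['cy'],i['T']
def ray(c,uv):
    f,cx,cy,T=c; d=T[:3,:3]@np.array([(uv[0]-cx)/f,(uv[1]-cy)/f,1]); return T[:3,3],d/np.linalg.norm(d)
def onz(c,uv,z=0):
    o,d=ray(c,uv); return o+d*(z-o[2])/d[2]
def proj(c,p):
    f,cx,cy,T=c; q=T[:3,:3].T@(np.asarray(p,float)-T[:3,3]); return np.array([cx+f*q[0]/q[2],cy+f*q[1]/q[2]])
def tri(*cr):
    A=np.zeros((3,3));b=np.zeros(3);rs=[ray(c,u) for c,u in cr]
    for o,d in rs:
        M=np.eye(3)-np.outer(d,d);A+=M;b+=M@o
    p=np.linalg.solve(A,b); return p,[np.linalg.norm(np.cross(p-o,d))*1000 for o,d in rs]
def crop(im,x0,y0,x1,y1,k,name):
    cv2.imwrite(f'pics/{name}.png',cv2.resize(im[y0:y1,x0:x1,::-1],None,fx=k,fy=k,interpolation=cv2.INTER_CUBIC))
def mv(p,Rt,T0=None):
    """slide & delta_rot from commanded/current pose T0 to target"""
    T0=pose() if T0 is None else T0
    s=T0[:3,:3].T@(np.asarray(p)-T0[:3,3])/0.4
    d=R.from_matrix(T0[:3,:3].T@Rt).as_rotvec()/np.pi
    return np.round(s,4),np.round(d,4)
E
python3 - <<'E'
from h import *
np.set_printoptions(precision=3,suppress=True)
im=cv2.imread('pics/side0.png')[:,:,::-1]
crop(im,180,170,380,320,4,'sidecrop0')
c=cam('side');
for n,uv in dict(amber=(216,226),white=(229,242),crate=(220,205),stand=(265,284),petri=(211,262),beaker=(308,256),carton=(353,268),foot=(289,216),thin=(235,300),pink=(288,316),purple=(320,282)).items(): print(n,onz(c,uv))
E
```

```text
amber [0.476 0.095 0.   ]
white [ 0.47  -0.034  0.   ]
crate [0.555 0.26  0.   ]
stand [ 0.461 -0.306  0.   ]
petri [ 0.374 -0.127  0.   ]
beaker [ 0.641 -0.228  0.   ]
carton [ 0.716 -0.346  0.   ]
foot [0.732 0.049 0.   ]
thin [ 0.36  -0.337  0.   ]
pink [ 0.446 -0.457  0.   ]
purple [ 0.595 -0.365  0.   ]
```

View pics/sidecrop0.png

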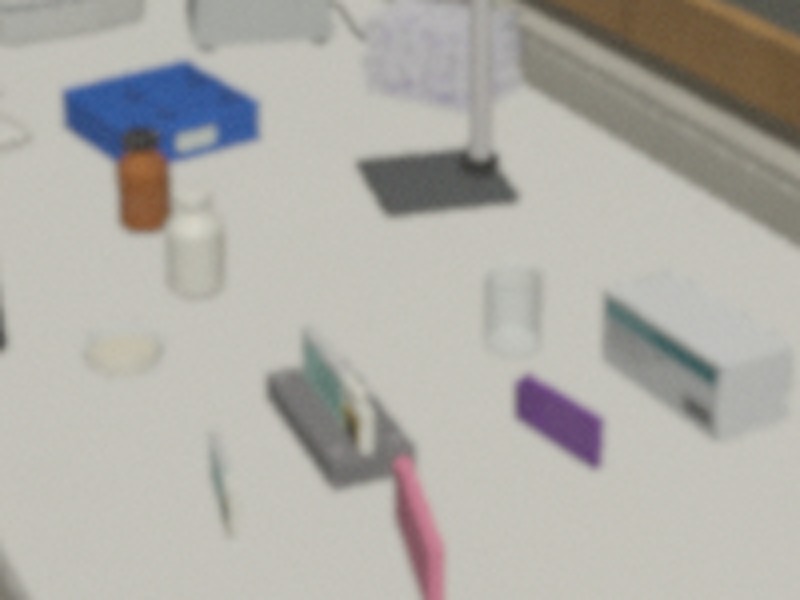

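```bash
cat >> h.py <<'E'
def down(a):
    """tool down, tool x at world yaw a deg"""
    a=np.radians(a); x=np.array([np.cos(a),np.sin(a),0]); z=np.array([0,0,-1.]); return np.stack([x,np.cross(z,x),z],1)
np.set_printoptions(precision=4,suppress=True)
E
python3 -c "
from h import *
print(mv([.40,.0,.38],down(88)))"
```

```text
(array([-1.0544, -0.9661, -0.3249]), array([-0.0006,  0.    , -0.9059]))
```

Emit:
drive_tool(
  plan=[
    {"gripper": 1, "slide": [-0.3, -0.3, -0.32], "delta_rot": [0, 0, -0.3]},
    {"gripper": 1, "slide": [-0.5, -0.5, -0.32], "delta_rot": [0, 0, -0.5]},
    {"gripper": 1, "slide": [-1, -0.966, -0.32], "delta_rot": [0, 0, -0.906]},
    {"gripper": 1, "slide": [-1, -0.966, -0.32], "delta_rot": [0, 0, -0.906]},
    {"gripper": 1, "slide": [-1, -0.966, -0.32], "delta_rot": [0, 0, -0.906]},
    {"gripper": 1, "slide": [-1, -0.966, -0.32], "delta_rot": [0, 0, -0.906]},
    {"gripper": 1, "slide": [-1, -0.966, -0.32], "delta_rot": [0, 0, -0.906]},
    {"gripper": 1, "slide": [-1, -0.966, -0.32], "delta_rot": [0, 0, -0.906]},
    {"gripper": 1, "slide": [-1, -0.966, -0.32], "delta_rot": [0, 0, -0.906]},
    {"gripper": 1, "slide": [-1, -0.966, -0.32], "delta_rot": [0, 0, -0.906]},
    {"gripper": 1, "slide": [-1, -0.966, -0.32], "delta_rot": [0, 0, -0.906]},
    {"gripper": 1, "slide": [-1, -0.966, -0.32], "delta_rot": [0, 0, -0.906]},
    {"gripper": 1, "slide": [-1, -0.966, -0.32], "delta_rot": [0, 0, -0.906]},
    {"gripper": 1, "slide": [-1, -0.966, -0.32], "delta_rot": [0, 0, -0.906]},
    {"gripper": 1, "slide": [-1, -0.966, -0.32], "delta_rot": [0, 0, -0.906]},
    {"gripper": 1, "slide": [-1, -0.966, -0.32], "delta_rot": [0, 0, -0.906]},
    {"gripper": 1, "slide": [-1, -0.966, -0.32], "delta_rot": [0, 0, -0.906]},
    {"gripper": 1, "slide": [-1, -0.966, -0.32], "delta_rot": [0, 0, -0.906]},
    {"gripper": 1, "slide": [-1, -0.966, -0.32], "delta_rot": [0, 0, -0.906]},
    {"gripper": 1, "slide": [-1, -0.966, -0.32], "delta_rot": [0, 0, -0.906]},
  ],
)

```text
t: 2.15
eef_pos: [0.4055, -0.0211, 0.3778]
tcp_rot: [-2.258, -2.184, 0.001]
force: [-0.8, 0.2, 0.6]
width: 0.998
```

```bash
python3 -c "
from h import *
s=sense();print(s['t'],s['joint_positions'],pose(s),np.abs(s['qvel']).max())
np.save('pics/w1.npy',pose(s))
im=camera('wrist');cv2.imwrite('pics/w1.png',im[:,:,::-1])
im=camera('scene');cv2.imwrite('pics/s1.png',im[:,:,::-1])
"
```

```text
2.15 [-0.2412  0.0407  1.5554 -0.0001  1.546  -1.7788] [[ 0.0333  0.9994 -0.0005  0.4055]
 [ 0.9994 -0.0333  0.     -0.0211]
 [ 0.     -0.0005 -1.      0.3778]
 [ 0.      0.      0.      1.    ]] 0.1535230291202113
```

View pics/w1.png

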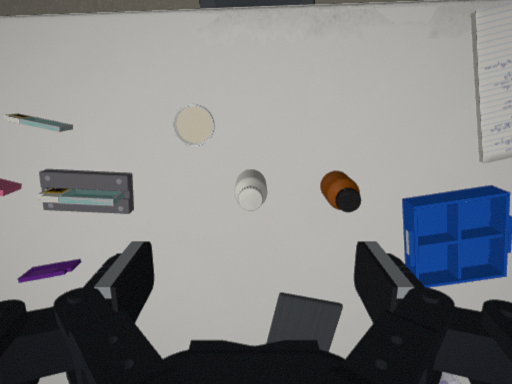

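View pics/s1.png

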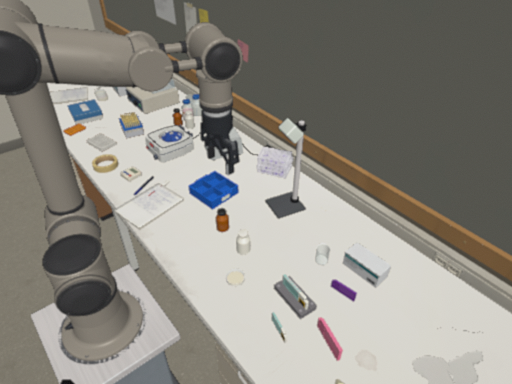

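```bash
python3 -c "
from h import *
im=cv2.imread('pics/w1.png')[:,:,::-1]; crop(im,0,100,150,230,5,'w1_stand'); crop(im,225,150,512,300,2.7,'w1_bc')
im=cv2.imread('pics/s1.png')[:,:,::-1]; crop(im,180,160,380,320,4,'s1_c'); crop(im,260,110,320,220,5,'s1_reader')
"
```

```text
(no output)
```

View pics/w1_stand.png

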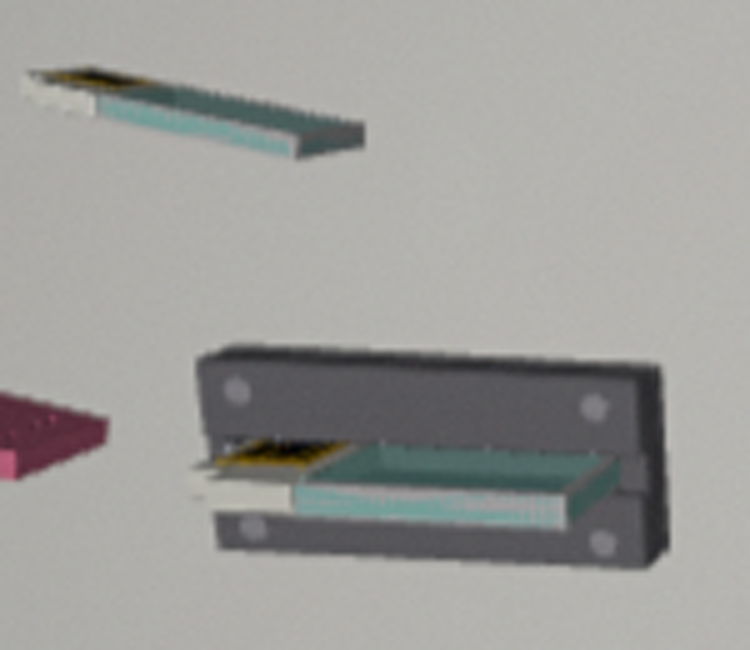

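View pics/w1_bc.png

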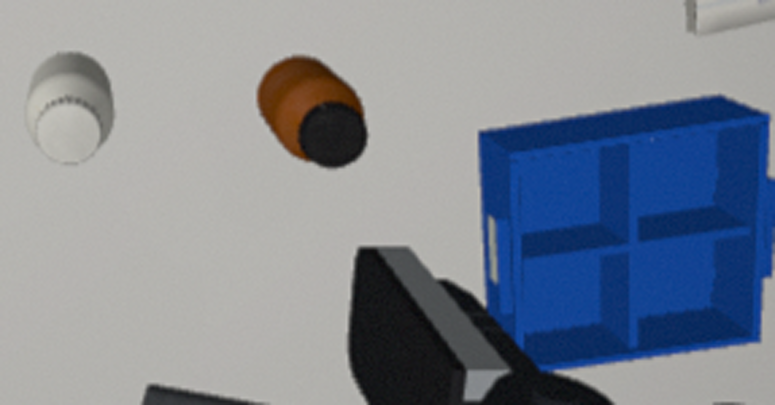

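View pics/s1_c.png

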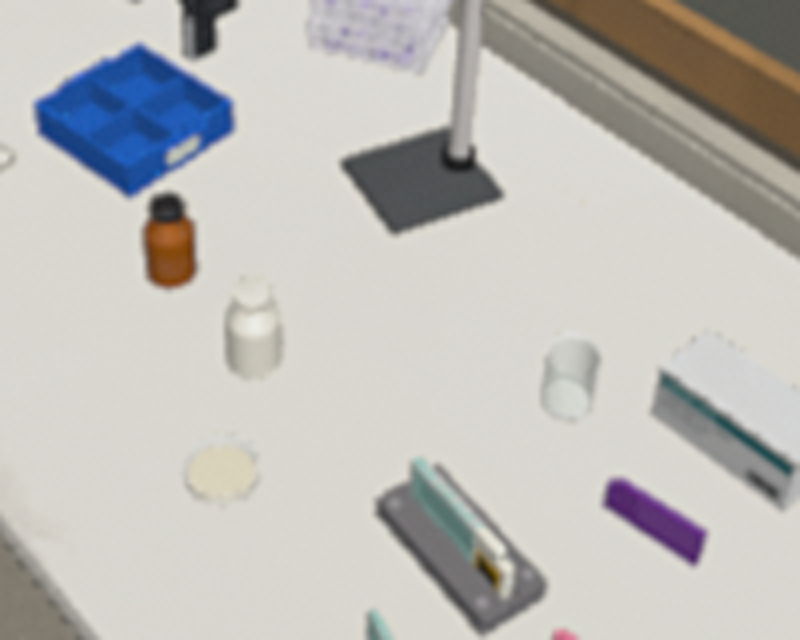

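View pics/s1_reader.png

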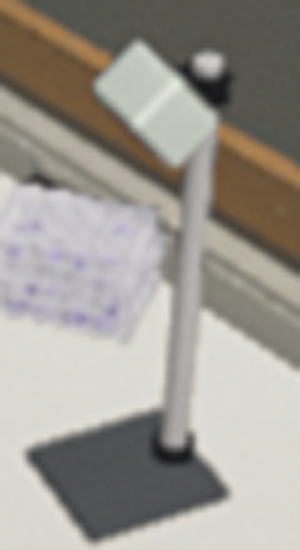

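```bash
python3 -c "
from h import *
T=np.load('pics/w1.npy'); w=cam('wrist',T); s=cam('scene'); d=cam('side')
W=lambda x,y:(225+(x+.5)/2.7-.5,150+(y+.5)/2.7-.5)
WS=lambda x,y:((x+.5)/5-.5,100+(y+.5)/5-.5)
S=lambda x,y:(180+(x+.5)/4-.5,160+(y+.5)/4-.5)
D=lambda x,y:(180+(x+.5)/4-.5,170+(y+.5)/4-.5)
RD=lambda x,y:(260+(x+.5)/5-.5,110+(y+.5)/5-.5)
def show(n,*a): print(n,*tri(*a))
show('whitecap',(w,W(68,134)),(s,S(253,290)),(d,D(193,200)))
show('ambercap',(w,W(333,134)),(s,S(167,203)),(d,D(141,136)))
print('z85',onz(w,W(68,134),.085),onz(w,W(333,134),.085), onz(s,S(253,290),.085),onz(s,S(167,203),.085))
show('cratec',(w,W(634,241)),(s,S(134,110)))
print('crate z40',onz(w,W(634,241),.04))
q=[onz(w,W(*p),.04) for p in [(513,152),(768,115),(757,340),(543,368)]]; print(q,np.mean(q,0))
e=[q[1]-q[0],q[2]-q[1],q[2]-q[3],q[3]-q[0]];print([(np.linalg.norm(v),np.degrees(np.arctan2(v[1],v[0]))) for v in e])
print('crate bottom',onz(w,W(480,130),0),onz(w,W(722,97),0))
# stand top corners z21
q=[onz(w,WS(*p),.021) for p in [(197,358),(640,378),(647,568),(217,548)]]; print('stand',q,np.mean(q,0))
e=[q[1]-q[0],q[2]-q[1],q[2]-q[3],q[3]-q[0]];print([(np.linalg.norm(v),np.degrees(np.arctan2(v[1],v[0]))) for v in e])
# slide top edge z56
a=[onz(w,WS(*p),.056) for p in [(567,511),(565,491),(567,528),(295,488),(295,512)]]; print('slide top',a)
# foot corners
q=[onz(s,S(*p),.012) for p in [(342,164),(396,232),(503,192),(440,128)]]; print('foot',q,np.mean(q,0))
e=[q[1]-q[0],q[2]-q[1],q[2]-q[3],q[3]-q[0]];print([(np.linalg.norm(v),np.degrees(np.arctan2(v[1],v[0]))) for v in e])
for n,p in dict(beaker=(566,408),petri=(222,475)).items(): print(n,onz(s,S(*p),0))
"
```

```text
whitecap [ 0.4724 -0.0258  0.0762] [np.float64(1.8732839229006772), np.float64(3.7665636215238725), np.float64(2.6589682185939494)]
ambercap [0.4769 0.1018 0.08  ] [np.float64(1.3832080355981295), np.float64(2.0084564048846456), np.float64(1.941433051305683)]
z85 [ 0.4699 -0.0275  0.085 ] [0.4741 0.0995 0.085 ] [ 0.4685 -0.028   0.085 ] [0.474  0.0997 0.085 ]
cratec [0.567  0.2956 0.0163] [np.float64(0.16669537771811072), np.float64(0.1666953777180816)]
crate z40 [0.556  0.2802 0.04  ]
[array([0.502 , 0.2088, 0.04  ]), array([0.4858, 0.3414, 0.04  ]), array([0.6195, 0.358 , 0.04  ]), array([0.6336, 0.2385, 0.04  ])] [0.5602 0.2867 0.04  ]
[(np.float64(0.13364007286638313), np.float64(96.99192725052667)), (np.float64(0.13476926947258647), np.float64(7.069311319002961)), (np.float64(0.12035011020341217), np.float64(96.70321811007011)), (np.float64(0.1348375663612648), np.float64(12.726722098537874))]
crate bottom [0.5022 0.2081 0.    ] [0.487  0.3445 0.    ]
stand [array([ 0.4372, -0.3347,  0.021 ]), array([ 0.4474, -0.2064,  0.021 ]), array([ 0.5062, -0.2121,  0.021 ]), array([ 0.4956
[... 302 characters left out ...]
456662549))]
slide top [array([ 0.4765, -0.218 ,  0.056 ]), array([ 0.4707, -0.2177,  0.056 ]), array([ 0.4814, -0.2187,  0.056 ]), array([ 0.4674, -0.2921,  0.056 ]), array([ 0.4743, -0.2934,  0.056 ])]
foot [array([0.6779, 0.1099, 0.012 ]), array([0.656 , 0.0074, 0.012 ]), array([ 0.7696, -0.0141,  0.012 ]), array([0.7871, 0.0915, 0.012 ])] [0.7227 0.0486 0.012 ]
[(np.float64(0.10479080701430889), np.float64(-102.0839815194361)), (np.float64(0.1156908198351695), np.float64(-10.732662128225149)), (np.float64(0.10706580708892319), np.float64(-99.3961974753111)), (np.float64(0.11074577128154975), np.float64(-9.555568680647697))]
beaker [ 0.6353 -0.2262  0.    ]
petri [ 0.3774 -0.1053  0.    ]
```

```bash
python3 -c "
from h import *
print(sense()['t'],pose()[:3,3],sense()['joint_positions'])
print(mv([.474,.0995,.17],down(96.5)));print(mv([.474,.0995,.058],down(96.5)))"
```

```text
2.25 [ 0.4055 -0.0211  0.3779] [-0.2412  0.0407  1.5553 -0.0001  1.546  -1.7736]
(array([0.3078, 0.1597, 0.5196]), array([-0.0001, -0.    , -0.0483]))
(array([0.3078, 0.1598, 0.7996]), array([-0.0001, -0.    , -0.0483]))
```

Emit:
drive_tool(
  plan=[
    {"gripper": 1, "slide": [0.31, 0.16, 0.52], "delta_rot": [0, 0, -0.048]},
    {"gripper": 1, "slide": [0.31, 0.16, 0.52], "delta_rot": [0, 0, -0.048]},
    {"gripper": 1, "slide": [0.31, 0.16, 0.52], "delta_rot": [0, 0, -0.048]},
    {"gripper": 1, "slide": [0.31, 0.16, 0.52], "delta_rot": [0, 0, -0.048]},
    {"gripper": 1, "slide": [0.31, 0.16, 0.52], "delta_rot": [0, 0, -0.048]},
    {"gripper": 1, "slide": [0.31, 0.16, 0.52], "delta_rot": [0, 0, -0.048]},
    {"gripper": 1, "slide": [0.308, 0.16, 0.62], "delta_rot": [0, 0, -0.048]},
    {"gripper": 1, "slide": [0.308, 0.16, 0.72], "delta_rot": [0, 0, -0.048]},
    {"gripper": 1, "slide": [0.308, 0.16, 0.8], "delta_rot": [0, 0, -0.048]},
    {"gripper": 1, "slide": [0.308, 0.16, 0.8], "delta_rot": [0, 0, -0.048]},
    {"gripper": 0, "slide": [0.308, 0.16, 0.8], "delta_rot": [0, 0, -0.048]},
    {"gripper": 0, "slide": [0.308, 0.16, 0.8], "delta_rot": [0, 0, -0.048]},
    {"gripper": 0, "slide": [0.308, 0.16, 0.8], "delta_rot": [0, 0, -0.048]},
    {"gripper": 0, "slide": [0.308, 0.16, 0.8], "delta_rot": [0, 0, -0.048]},
    {"gripper": 0, "slide": [0.308, 0.16, 0.8], "delta_rot": [0, 0, -0.048]},
    {"gripper": 0, "slide": [0.308, 0.16, 0.8], "delta_rot": [0, 0, -0.048]},
    {"gripper": 0, "slide": [0.308, 0.16, 0.8], "delta_rot": [0, 0, -0.048]},
    {"gripper": 0, "slide": [0.308, 0.16, 0.8], "delta_rot": [0, 0, -0.048]},
  ],
)

```text
t: 4.05
eef_pos: [0.4752, 0.0997, 0.0603]
tcp_rot: [2.087, 2.344, 0.004]
force: [-0.9, 0.3, 8.2]
width: 0.523
```

```bash
python3 -c "
from h import *
s=sense();print(s['t'],s['joint_positions'],s['width'],pose(s)); np.save('pics/w2.npy',pose(s))
im=camera('wrist');cv2.imwrite('pics/w2.png',im[:,:,::-1])
print(mv([.474,.0995,.23],down(96.5)));print(mv([.591,.3185,.23],down(96.5)));print(mv([.591,.3185,.067],down(96.5)))"
```

```text
4.05 [ 0.049   0.5185  1.8645 -0.0005  0.7542 -1.6376] 0.5233961186630159 [[-0.1159  0.9933  0.0044  0.4752]
 [ 0.9933  0.1159 -0.0001  0.0997]
 [-0.0006  0.0043 -1.      0.0603]
 [ 0.      0.      0.      1.    ]]
(array([-0.0005, -0.0012, -0.4243]), array([0.0014, 0.0002, 0.0009]))
(array([ 0.5094,  0.3528, -0.4231]), array([0.0014, 0.0002, 0.0009]))
(array([ 0.5097,  0.3511, -0.0156]), array([0.0014, 0.0002, 0.0009]))
```

View pics/w2.png

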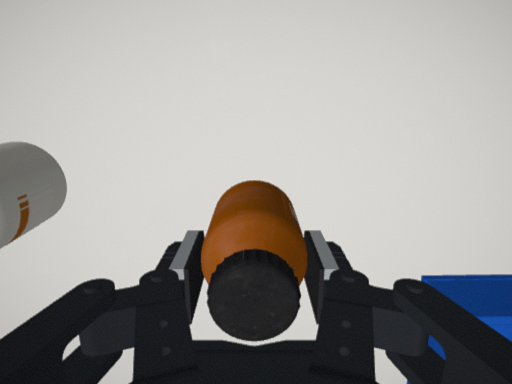

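Emit:
drive_tool(
  plan=[
    {"gripper": 0, "slide": [0, 0, -0.1], "delta_rot": [0, 0, 0]},
    {"gripper": 0, "slide": [0, 0, -0.22], "delta_rot": [0, 0, 0]},
    {"gripper": 0, "slide": [0, 0, -0.34], "delta_rot": [0, 0, 0]},
    {"gripper": 0, "slide": [0.1, 0.0, -0.44], "delta_rot": [0, 0, 0]},
    {"gripper": 0, "slide": [0.22, 0.0, -0.44], "delta_rot": [0, 0, 0]},
    {"gripper": 0, "slide": [0.33, 0.02, -0.44], "delta_rot": [0, 0, 0]},
    {"gripper": 0, "slide": [0.33, 0.02, -0.44], "delta_rot": [0, 0, 0]},
    {"gripper": 0, "slide": [0.33, 0.02, -0.44], "delta_rot": [0, 0, 0]},
  ],
)

```text
t: 4.9
eef_pos: [0.466, 0.2327, 0.2348]
tcp_rot: [2.085, 2.349, 0.001]
force: [-0.1, -0.2, -0.9]
width: 0.524
```

```bash
python3 -c "
from h import *
s=sense();print(s['t'],s['width'],s['force'],pose(s)); np.save('pics/w3.npy',pose(s))
im=camera('wrist');cv2.imwrite('pics/w3.png',im[:,:,::-1])
im=camera('side');crop(im,180,150,300,260,5,'d3')"
```

```text
4.9 0.5236734499304896 [-0.0744 -0.2398 -0.9158] [[-0.1185  0.993   0.0011  0.466 ]
 [ 0.993   0.1185 -0.0001  0.2327]
 [-0.0002  0.0011 -1.      0.2348]
 [ 0.      0.      0.      1.    ]]
```

View pics/w3.png

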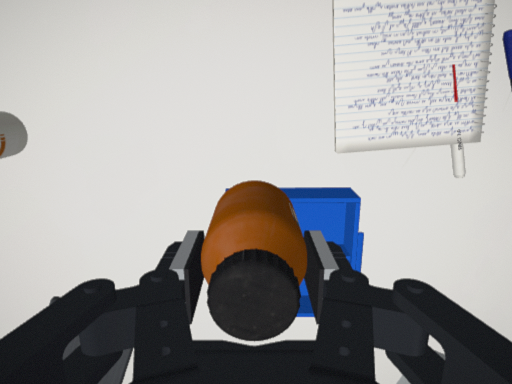

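View pics/d3.png

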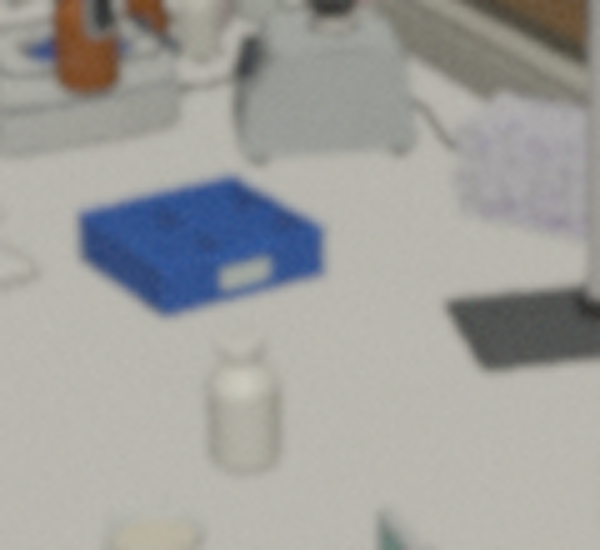

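```bash
python3 -c "
from h import *
im=cv2.imread('pics/s1.png')[:,:,::-1]; crop(im,180,165,245,215,12,'s1_crate')
im=cv2.imread('pics/w3.png')[:,:,::-1]; crop(im,290,180,370,325,5,'w3_crate')
"
```

```text
(no output)
```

View pics/s1_crate.png

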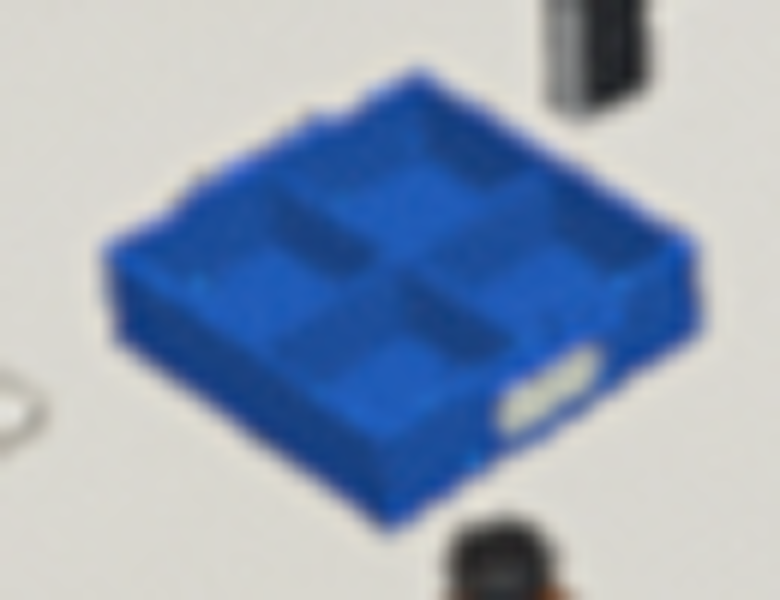

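View pics/w3_crate.png

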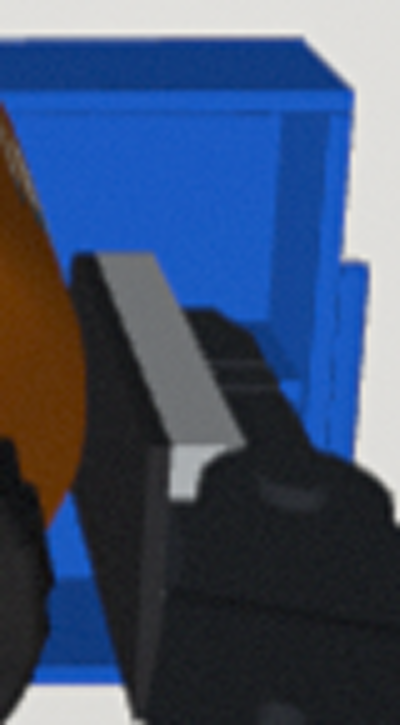

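```bash
python3 -c "
from h import *
w1=cam('wrist',np.load('pics/w1.npy'));w3=cam('wrist',np.load('pics/w3.npy')); s=cam('scene')
W=lambda x,y:(225+(x+.5)/2.7-.5,150+(y+.5)/2.7-.5)
W3=lambda x,y:(290+(x+.5)/5-.5,180+(y+.5)/5-.5)
S=lambda x,y:(180+(x+.5)/12-.5,165+(y+.5)/12-.5)
q=[onz(s,S(*p),.04) for p in [(388,438),(105,248),(420,68),(697,243)]];print('scene',np.array(q),np.mean(q,0))
e=[q[1]-q[0],q[2]-q[1],q[2]-q[3],q[3]-q[0]];print([(np.linalg.norm(v),np.degrees(np.arctan2(v[1],v[0]))) for v in e])
print('c',onz(s,S(398,265),.04), onz(w1,W(634,241),.04))
print('bottom',onz(s,S(388,532),0),onz(s,S(118,340),0))
print('w3 top',onz(w3,W3(352,90),.04),'bot',onz(w3,W3(302,38),0),'far edge',onz(w3,W3(60,683),.04),'near',onz(w3,W3(60,90),.04),onz(w3,W3(60,38),0))
print('tri c',tri((w1,W(634,241)),(s,S(398,265))))
print('tri near+y',tri((w1,W(768,115)),(s,S(105,248)),(w3,W3(352,90))))
print('tri near-y',tri((w1,W(513,152)),(s,S(388,438))))
"
```

```text
scene [[0.5025 0.2053 0.04  ]
 [0.4836 0.3392 0.04  ]
 [0.6171 0.3571 0.04  ]
 [0.6335 0.2233 0.04  ]] [0.5592 0.2812 0.04  ]
[(np.float64(0.13515323884346137), np.float64(98.00980328448118)), (np.float64(0.13471735264081408), np.float64(7.658636068498498)), (np.float64(0.1348112298881056), np.float64(96.98628326086371)), (np.float64(0.13230751750657108), np.float64(7.809663504581853))]
c [0.5521 0.2736 0.04  ] [0.556  0.2801 0.04  ]
bottom [0.5011 0.2083 0.    ] [0.4846 0.3409 0.    ]
w3 top [0.4852 0.3414 0.04  ] bot [0.4856 0.3426 0.    ] far edge [0.6271 0.3056 0.04  ] near [0.4921 0.2841 0.04  ] [0.492  0.2896 0.    ]
tri c (array([0.5627, 0.2902, 0.0246]), [np.float64(0.6526864994731773), np.float64(0.6526864994729923)])
tri near+y (array([0.4861, 0.3429, 0.0371]), [np.float64(0.7974860998521902), np.float64(0.6703891694851353), np.float64(0.365065540133496)])
tri near-y (array([0.5048, 0.211 , 0.0346]), [np.float64(0.8371248582805303), np.float64(0.8371248582807156)])
```

```bash
python3 -c "
from h import *
print(pose()[:3,3])
for z in (.2348,.11,.067): print(mv([.5894,.3205,z],down(97.4)))
"
```

```text
[0.4663 0.2311 0.2344]
(array([ 0.1863,  0.3316, -0.001 ]), array([ 0.0001,  0.0001, -0.0042]))
(array([0.1864, 0.3315, 0.311 ]), array([ 0.0001,  0.0001, -0.0042]))
(array([0.1865, 0.3315, 0.4185]), array([ 0.0001,  0.0001, -0.0042]))
```

Emit:
drive_tool(
  plan=[
    {"gripper": 0, "slide": [0.06, 0.11, 0], "delta_rot": [0, 0, -0.004]},
    {"gripper": 0, "slide": [0.12, 0.22, 0], "delta_rot": [0, 0, -0.004]},
    {"gripper": 0, "slide": [0.186, 0.3315, 0], "delta_rot": [0, 0, -0.004]},
    {"gripper": 0, "slide": [0.186, 0.3315, 0], "delta_rot": [0, 0, -0.004]},
    {"gripper": 0, "slide": [0.186, 0.3315, 0.1], "delta_rot": [0, 0, -0.004]},
    {"gripper": 0, "slide": [0.186, 0.3315, 0.2], "delta_rot": [0, 0, -0.004]},
    {"gripper": 0, "slide": [0.186, 0.3315, 0.28], "delta_rot": [0, 0, -0.004]},
    {"gripper": 0, "slide": [0.186, 0.3315, 0.34], "delta_rot": [0, 0, -0.004]},
    {"gripper": 0, "slide": [0.186, 0.3315, 0.38], "delta_rot": [0, 0, -0.004]},
    {"gripper": 0, "slide": [0.186, 0.3315, 0.41], "delta_rot": [0, 0, -0.004]},
    {"gripper": 0, "slide": [0.186, 0.3315, 0.418], "delta_rot": [0, 0, -0.004]},
    {"gripper": 0, "slide": [0.186, 0.3315, 0.418], "delta_rot": [0, 0, -0.004]},
  ],
)

```text
t: 6.2
eef_pos: [0.5898, 0.3204, 0.067]
tcp_rot: [2.075, 2.359, -0.0]
force: [0.5, 1.3, -1.5]
width: 0.522
```

```bash
python3 -c "
from h import *
s=sense();print(s['t'],s['width'],s['force'],pose(s)); np.save('pics/w4.npy',pose(s))
im=camera('wrist');cv2.imwrite('pics/w4.png',im[:,:,::-1])
im=camera('side');crop(im,180,150,300,260,5,'d4')"
```

```text
6.2 0.5221728915337001 [ 0.5122  1.2888 -1.5178] [[-0.1276  0.9918 -0.      0.5898]
 [ 0.9918  0.1276 -0.0001  0.3204]
 [-0.0001 -0.     -1.      0.067 ]
 [ 0.      0.      0.      1.    ]]
```

View pics/w4.png

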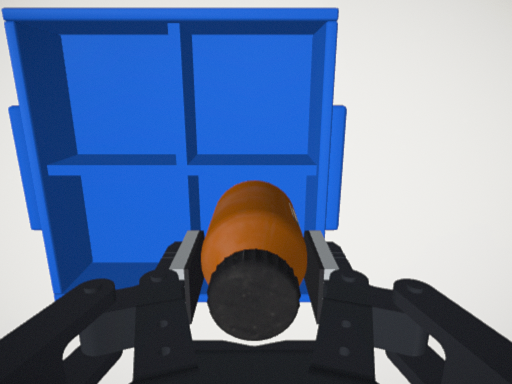

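View pics/d4.png

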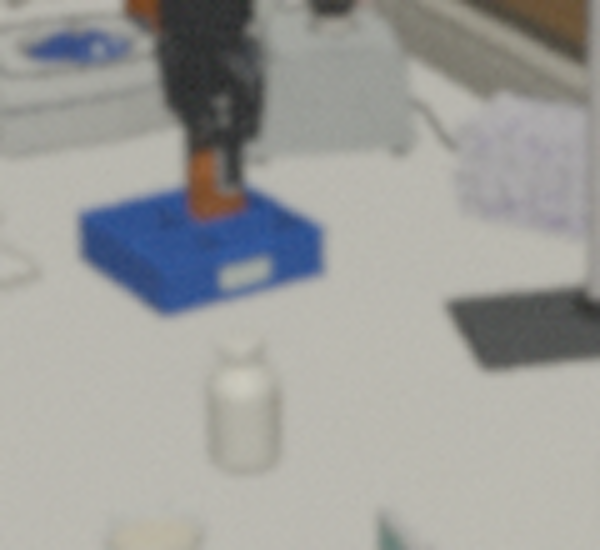

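Emit:
drive_tool(
  plan=[
    {"gripper": 0.8, "slide": [0, 0, 0.002], "delta_rot": [0, 0, 0]},
    {"gripper": 0.8, "slide": [0, 0, 0.002], "delta_rot": [0, 0, 0]},
    {"gripper": 0.8, "slide": [0, 0, 0.002], "delta_rot": [0, 0, 0]},
    {"gripper": 0.8, "slide": [0, 0, 0.002], "delta_rot": [0, 0, 0]},
    {"gripper": 0.8, "slide": [0, 0, -0.1], "delta_rot": [0, 0, 0]},
    {"gripper": 0.8, "slide": [0, 0, -0.22], "delta_rot": [0, 0, 0]},
    {"gripper": 1, "slide": [0, 0, -0.34], "delta_rot": [0, 0, 0]},
    {"gripper": 1, "slide": [-0.11, -0.054, -0.36], "delta_rot": [0, 0, 0]},
    {"gripper": 1, "slide": [-0.22, -0.109, -0.36], "delta_rot": [0, 0, 0]},
    {"gripper": 1, "slide": [-0.33, -0.163, -0.36], "delta_rot": [0, 0, 0]},
    {"gripper": 1, "slide": [-0.44, -0.218, -0.36], "delta_rot": [0, 0, 0]},
    {"gripper": 1, "slide": [-0.55, -0.272, -0.36], "delta_rot": [0, 0, 0]},
    {"gripper": 1, "slide": [-0.66, -0.326, -0.36], "delta_rot": [0, 0, 0]},
    {"gripper": 1, "slide": [-0.76, -0.376, -0.36], "delta_rot": [0, 0, 0]},
    {"gripper": 1, "slide": [-0.825, -0.408, -0.36], "delta_rot": [0, 0, 0]},
    {"gripper": 1, "slide": [-0.825, -0.408, -0.36], "delta_rot": [0, 0, 0]},
  ],
)

```text
t: 7.9
eef_pos: [0.4691, -0.03, 0.2112]
tcp_rot: [2.078, 2.355, -0.001]
force: [0.2, 0.7, 0.7]
width: 1.004
```

```bash
python3 -c "
from h import *
s=sense();print(s['t'],s['width'],s['force'],pose(s)); np.save('pics/w5.npy',pose(s))
im=camera('wrist');cv2.imwrite('pics/w5.png',im[:,:,::-1])
im=camera('scene');crop(im,180,110,380,320,3,'s5');cv2.imwrite('pics/s5full.png',im[:,:,::-1])
for z in (.12,.058): print(mv([.470,-.0277,z],down(97.4)))"
```

```text
7.9 1.0039575322503504 [0.1973 0.6658 0.706 ] [[-0.1245  0.9922  0.0002  0.4691]
 [ 0.9922  0.1245 -0.001  -0.03  ]
 [-0.001   0.0001 -1.      0.2112]
 [ 0.      0.      0.      1.    ]]
(array([-0.0003, -0.0006,  0.2278]), array([ 0.0003,  0.    , -0.0007]))
(array([-0.0003, -0.0007,  0.3828]), array([ 0.0003,  0.    , -0.0007]))
```

View pics/w5.png

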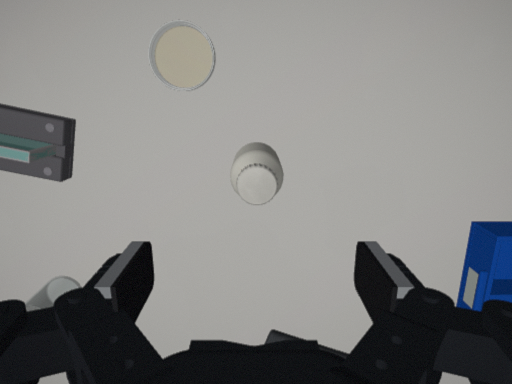

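View pics/s5.png

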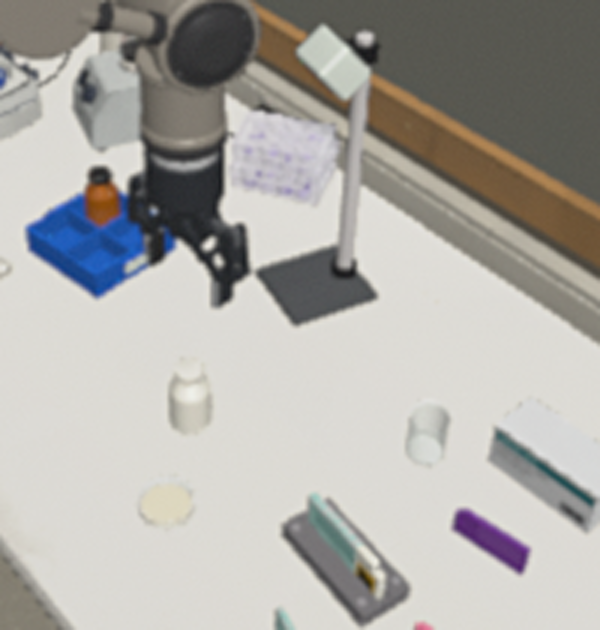

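```bash
python3 -c "
from h import *
w=cam('wrist',np.load('pics/w5.npy'));w1=cam('wrist',np.load('pics/w1.npy'))
print(onz(w,(257,184),.085)); print(tri((w,(257,184)),(w1,(250,199.5))), sense()['eef_pos'])
print('stand edge',onz(w,(75,121),.021),onz(w,(70,180),.021))"
```

```text
[ 0.4683 -0.0272  0.085 ]
(array([ 0.4644, -0.0275,  0.1017]), [np.float64(0.6748993778745968), np.float64(0.6748993778746454)]) [ 0.4701 -0.0276  0.2111]
stand edge [ 0.4469 -0.1975  0.021 ] [ 0.5039 -0.2032  0.021 ]
```

Emit:
drive_tool(
  plan=[
    {"gripper": 1, "slide": [0, -0.002, 0.12], "delta_rot": [0, 0, 0]},
    {"gripper": 1, "slide": [0, -0.002, 0.24], "delta_rot": [0, 0, 0]},
    {"gripper": 1, "slide": [0, -0.002, 0.33], "delta_rot": [0, 0, 0]},
    {"gripper": 1, "slide": [0, -0.002, 0.383], "delta_rot": [0, 0, 0]},
    {"gripper": 1, "slide": [0, -0.002, 0.383], "delta_rot": [0, 0, 0]},
    {"gripper": 0, "slide": [0, -0.002, 0.383], "delta_rot": [0, 0, 0]},
    {"gripper": 0, "slide": [0, -0.002, 0.383], "delta_rot": [0, 0, 0]},
    {"gripper": 0, "slide": [0, -0.002, 0.383], "delta_rot": [0, 0, 0]},
    {"gripper": 0, "slide": [0, -0.002, 0.383], "delta_rot": [0, 0, 0]},
    {"gripper": 0, "slide": [0, -0.002, 0.383], "delta_rot": [0, 0, 0]},
    {"gripper": 0, "slide": [0, -0.002, 0.383], "delta_rot": [0, 0, 0]},
    {"gripper": 0, "slide": [0, -0.002, 0.383], "delta_rot": [0, 0, 0]},
    {"gripper": 0, "slide": [0, -0.002, 0.383], "delta_rot": [0, 0, 0]},
  ],
)

```text
t: 9.3
eef_pos: [0.4703, -0.0273, 0.0592]
tcp_rot: [2.072, 2.358, 0.003]
force: [-0.3, 1.8, 6.2]
width: 0.521
```

```bash
python3 -c "
from h import *
s=sense();print(s['t'],s['width'],s['force'],pose(s),s['joint_positions'])
T=pose(s);T[2,3]=.058
for p in ([.470,-.0277,.21],[.5326,.2465,.21],[.5326,.2465,.066]): print(mv(p,down(97.4),T))
w=cam('wrist',np.load('pics/w4.npy'))
print('cell1 px check',proj(w,[.5326,.2465,.005]),proj(w,[.5326,.2465,.04]))"
```

```text
9.3 0.520541128026858 [-0.2695  1.7887  6.2042] [[-0.1283  0.9917  0.0033  0.4703]
 [ 0.9917  0.1283 -0.0004 -0.0273]
 [-0.0009  0.0033 -1.      0.0592]
 [ 0.      0.      0.      1.    ]] [-0.221   0.502   1.9039  0.0005  0.7324 -1.9207]
(array([-0.0013,  0.0003, -0.38  ]), array([ 0.001 ,  0.0003, -0.0002]))
(array([ 0.6584,  0.2435, -0.3798]), array([ 0.001 ,  0.0003, -0.0002]))
(array([ 0.6587,  0.2423, -0.0198]), array([ 0.001 ,  0.0003, -0.0002]))
cell1 px check [128.9513  96.3334] [100.2525  97.1687]
```

Emit:
drive_tool(
  plan=[
    {"gripper": 0, "slide": [0, 0, -0.1], "delta_rot": [0, 0, 0]},
    {"gripper": 0, "slide": [0, 0, -0.21], "delta_rot": [0, 0, 0]},
    {"gripper": 0, "slide": [0, 0, -0.32], "delta_rot": [0, 0, 0]},
    {"gripper": 0, "slide": [0.1, 0.037, -0.38], "delta_rot": [0, 0, 0]},
    {"gripper": 0, "slide": [0.21, 0.078, -0.38], "delta_rot": [0, 0, 0]},
    {"gripper": 0, "slide": [0.32, 0.118, -0.38], "delta_rot": [0, 0, 0]},
    {"gripper": 0, "slide": [0.43, 0.159, -0.38], "delta_rot": [0, 0, 0]},
    {"gripper": 0, "slide": [0.54, 0.2, -0.38], "delta_rot": [0, 0, 0]},
    {"gripper": 0, "slide": [0.61, 0.225, -0.38], "delta_rot": [0, 0, 0]},
    {"gripper": 0, "slide": [0.6585, 0.243, -0.38], "delta_rot": [0, 0, 0]},
    {"gripper": 0, "slide": [0.6585, 0.243, -0.38], "delta_rot": [0, 0, 0]},
    {"gripper": 0, "slide": [0.6585, 0.243, -0.28], "delta_rot": [0, 0, 0]},
    {"gripper": 0, "slide": [0.6585, 0.243, -0.18], "delta_rot": [0, 0, 0]},
    {"gripper": 0, "slide": [0.6585, 0.243, -0.1], "delta_rot": [0, 0, 0]},
    {"gripper": 0, "slide": [0.6585, 0.243, -0.05], "delta_rot": [0, 0, 0]},
    {"gripper": 0, "slide": [0.6585, 0.243, -0.02], "delta_rot": [0, 0, 0]},
    {"gripper": 0, "slide": [0.6585, 0.243, -0.02], "delta_rot": [0, 0, 0]},
    {"gripper": 0, "slide": [0.6585, 0.243, -0.02], "delta_rot": [0, 0, 0]},
  ],
)

```text
t: 11.1
eef_pos: [0.5324, 0.2462, 0.0666]
tcp_rot: [2.074, 2.359, 0.002]
force: [0.1, 0.4, -1.1]
width: 0.523
```

```bash
python3 -c "
from h import *
s=sense();print(s['t'],s['width'],s['force'],pose(s),s['joint_positions'])
im=camera('wrist');cv2.imwrite('pics/w6.png',im[:,:,::-1])"
```

```text
11.1 0.522649579206192 [ 0.1496  0.3522 -1.1406] [[-0.128   0.9918  0.0016  0.5324]
 [ 0.9918  0.128   0.0004  0.2462]
 [ 0.0002  0.0016 -1.      0.0666]
 [ 0.      0.      0.      1.    ]] [ 0.3025  0.6479  1.5669 -0.0001  0.9252 -1.3966]
```

View pics/w6.png

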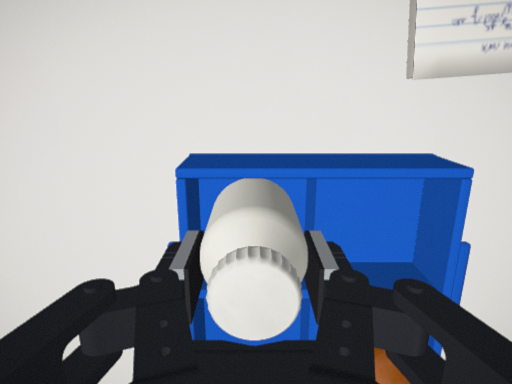

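Emit:
drive_tool(
  plan=[
    {"gripper": 0.8, "slide": [0, 0, 0.002], "delta_rot": [0, 0, 0]},
    {"gripper": 0.8, "slide": [0, 0, 0.002], "delta_rot": [0, 0, 0]},
    {"gripper": 0.8, "slide": [0, 0, 0.002], "delta_rot": [0, 0, 0]},
    {"gripper": 0.8, "slide": [0, 0, 0.002], "delta_rot": [0, 0, 0]},
    {"gripper": 0.8, "slide": [0, 0, -0.1], "delta_rot": [0, 0, 0]},
    {"gripper": 0.8, "slide": [0, 0, -0.22], "delta_rot": [0, 0, 0]},
    {"gripper": 1, "slide": [0, 0, -0.34], "delta_rot": [0, 0, 0.04]},
    {"gripper": 1, "slide": [-0.06, -0.03, -0.44], "delta_rot": [0, 0, 0.08]},
    {"gripper": 1, "slide": [-0.15, -0.07, -0.46], "delta_rot": [0, 0, 0.13]},
    {"gripper": 1, "slide": [-0.24, -0.12, -0.46], "delta_rot": [0, 0, 0.175]},
    {"gripper": 1, "slide": [-0.33, -0.17, -0.46], "delta_rot": [0, 0, 0.22]},
    {"gripper": 1, "slide": [-0.42, -0.21, -0.46], "delta_rot": [0, 0, 0.265]},
    {"gripper": 1, "slide": [-0.51, -0.25, -0.46], "delta_rot": [0, 0, 0.31]},
    {"gripper": 1, "slide": [-0.6, -0.28, -0.46], "delta_rot": [0, 0, 0.355]},
    {"gripper": 1, "slide": [-0.69, -0.31, -0.46], "delta_rot": [0, 0, 0.4]},
    {"gripper": 1, "slide": [-0.78, -0.33, -0.46], "delta_rot": [0, 0, 0.445]},
    {"gripper": 1, "slide": [-0.87, -0.35, -0.46], "delta_rot": [0, 0, 0.49]},
    {"gripper": 1, "slide": [-0.95, -0.36, -0.46], "delta_rot": [0, 0, 0.535]},
    {"gripper": 1, "slide": [-1, -0.362, -0.46], "delta_rot": [0, 0, 0.58]},
    {"gripper": 1, "slide": [-1, -0.362, -0.46], "delta_rot": [0, 0, 0.62]},
  ],
)

```text
t: 13.15
eef_pos: [0.4396, -0.1713, 0.2496]
tcp_rot: [3.115, -0.402, 0.001]
force: [0.5, 0.4, -0.4]
width: 0.999
```

```bash
python3 -c "
from h import *
s=sense();print(s['t'],s['width'],pose(s),s['joint_positions'])
im=camera('scene');crop(im,180,110,380,320,3,'s7');cv2.imwrite('pics/s7full.png',im[:,:,::-1])
im=camera('side');crop(im,250,100,330,240,5,'d7');cv2.imwrite('pics/d7full.png',im[:,:,::-1])
print(mv([.474,-.253,.25],down(175.4)))"
```

```text
13.15 0.9994589363056212 [[ 0.9672 -0.2539  0.0004  0.4396]
 [-0.2539 -0.9672 -0.001  -0.1713]
 [ 0.0007  0.0009 -1.      0.2496]
 [ 0.      0.      0.      1.    ]] [-0.5338  0.2447  1.6637 -0.0007  1.2323 -0.2769]
(array([ 0.1355,  0.181 , -0.0012]), array([0.0001, 0.    , 0.9458]))
```

View pics/s7.png

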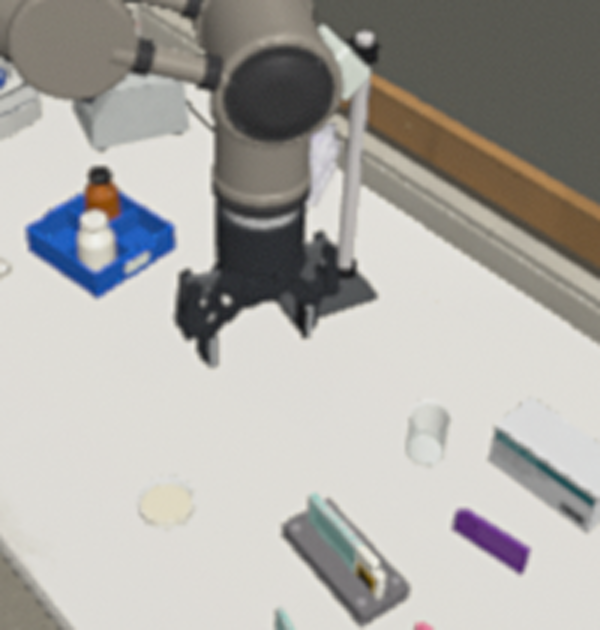

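View pics/d7.png

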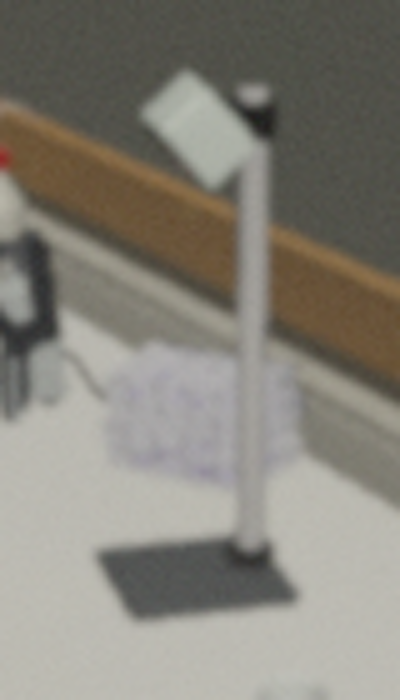

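Emit:
drive_tool(
  plan=[
    {"gripper": 1, "slide": [0.03, 0.04, 0], "delta_rot": [0, 0, 0.047]},
    {"gripper": 1, "slide": [0.06, 0.08, 0], "delta_rot": [0, 0, 0.094]},
    {"gripper": 1, "slide": [0.1, 0.13, 0], "delta_rot": [0, 0, 0.141]},
    {"gripper": 1, "slide": [0.1355, 0.181, 0], "delta_rot": [0, 0, 0.188]},
    {"gripper": 1, "slide": [0.1355, 0.181, 0], "delta_rot": [0, 0, 0.235]},
    {"gripper": 1, "slide": [0.1355, 0.181, 0], "delta_rot": [0, 0, 0.282]},
    {"gripper": 1, "slide": [0.1355, 0.181, 0], "delta_rot": [0, 0, 0.33]},
    {"gripper": 1, "slide": [0.1355, 0.181, 0], "delta_rot": [0, 0, 0.377]},
    {"gripper": 1, "slide": [0.1355, 0.181, 0], "delta_rot": [0, 0, 0.424]},
    {"gripper": 1, "slide": [0.1355, 0.181, 0], "delta_rot": [0, 0, 0.471]},
    {"gripper": 1, "slide": [0.1355, 0.181, 0], "delta_rot": [0, 0, 0.518]},
    {"gripper": 1, "slide": [0.1355, 0.181, 0], "delta_rot": [0, 0, 0.565]},
    {"gripper": 1, "slide": [0.1355, 0.181, 0], "delta_rot": [0, 0, 0.612]},
    {"gripper": 1, "slide": [0.1355, 0.181, 0], "delta_rot": [0, 0, 0.66]},
    {"gripper": 1, "slide": [0.1355, 0.181, 0], "delta_rot": [0, 0, 0.707]},
    {"gripper": 1, "slide": [0.1355, 0.181, 0], "delta_rot": [0, 0, 0.754]},
    {"gripper": 1, "slide": [0.1355, 0.181, 0], "delta_rot": [0, 0, 0.8]},
    {"gripper": 1, "slide": [0.1355, 0.181, 0], "delta_rot": [0, 0, 0.847]},
    {"gripper": 1, "slide": [0.1355, 0.181, 0], "delta_rot": [0, 0, 0.894]},
    {"gripper": 1, "slide": [0.1355, 0.181, 0], "delta_rot": [0, 0, 0.94]},
  ],
)

```text
t: 15.25
eef_pos: [0.4745, -0.2516, 0.2497]
tcp_rot: [-0.095, -3.14, 0.0]
force: [0.2, -0.2, -0.5]
width: 1.0
```

```bash
python3 -c "
from h import *
s=sense();print(s['t'],s['width'],pose(s),s['joint_positions'],np.abs(s['qvel']).max()); 
im=camera('wrist');s=sense();np.save('pics/w8.npy',pose(s))
im=camera('wrist');cv2.imwrite('pics/w8.png',im[:,:,::-1])
crop(im,130,60,390,240,3,'w8c');print(s['joint_positions'])
im=camera('scene');cv2.imwrite('pics/s8.png',im[:,:,::-1])"
```

```text
15.25 1.0004692569656481 [[-0.9982  0.0606 -0.      0.4745]
 [ 0.0606  0.9982 -0.     -0.2516]
 [ 0.     -0.     -1.      0.2497]
 [ 0.      0.      0.      1.    ]] [-0.6303  0.3644  1.4915 -0.      1.2857  2.572 ] 1.432380610121103
[-0.6303  0.3644  1.4914 -0.      1.2857  2.5793]
```

View pics/w8.png

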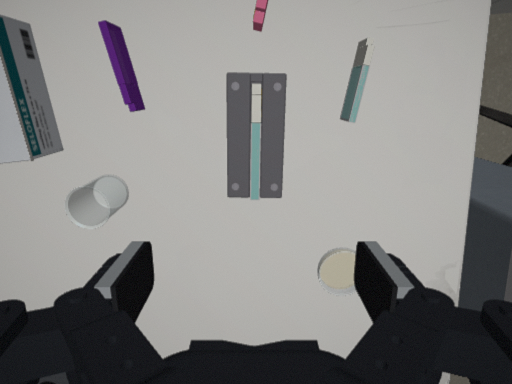

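View pics/w8c.png

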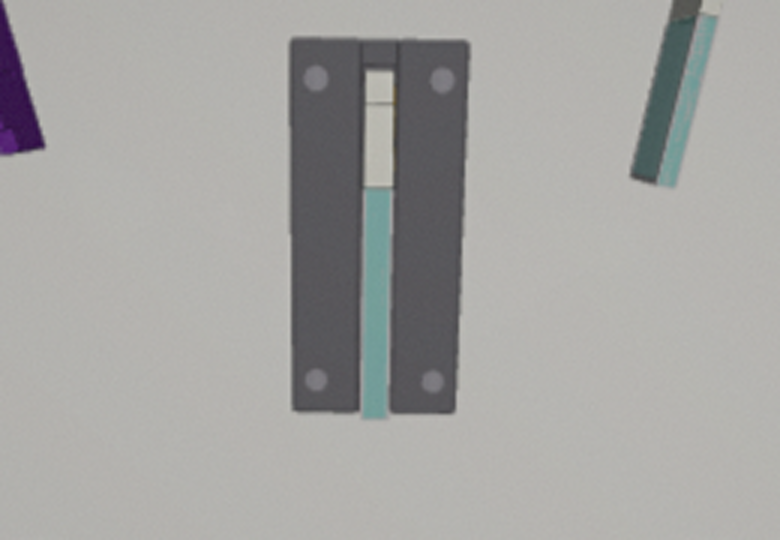

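```bash
python3 -c "
from h import *
w=cam('wrist',np.load('pics/w8.npy'));s=cam('scene');w1=cam('wrist',np.load('pics/w1.npy'))
C=lambda x,y:(130+(x+.5)/3-.5,60+(y+.5)/3-.5)
WS=lambda x,y:((x+.5)/5-.5,100+(y+.5)/5-.5)
a=onz(w,C(375,418),.056);b=onz(w,C(378,187),.056);print('end',a,'bound',b,np.linalg.norm(a-b),np.degrees(np.arctan2(*(a-b)[1::-1])))
print('width',[onz(w,C(x,y),.056) for x,y in((362,400),(389,400),(363,190),(393,190))])
q=[onz(w,C(*p),.021) for p in [(290,39),(469,42),(455,412),(293,411)]];print('stand',np.array(q),np.mean(q,0),[np.linalg.norm(q[i]-q[i-1]) for i in range(4)])
print('tri end', tri((w,C(362,418)),(w1,WS(567,528))))
print('tri end', tri((w,C(388,418)),(w1,WS(565,493))))
print('tri bound', tri((w,C(363,187)),(w1,WS(295,512))))
print(sense()['eef_pos'])
x=b-a; x/=np.linalg.norm(x)
for g in (-25,-20): print(g, a+x*(.055+g/1000))
"
```

```text
end [ 0.4761 -0.2188  0.056 ] bound [ 0.4702 -0.2934  0.056 ] 0.07482852192212949 85.475500228951
width [array([ 0.48  , -0.2253,  0.056 ]), array([ 0.4712, -0.2247,  0.056 ]), array([ 0.4749, -0.2928,  0.056 ]), array([ 0.4657, -0.2922,  0.056 ])]
stand [[ 0.4961 -0.3405  0.021 ]
 [ 0.4372 -0.3356  0.021 ]
 [ 0.4476 -0.2081  0.021 ]
 [ 0.5064 -0.2124  0.021 ]] [ 0.4718 -0.2741  0.021 ] [np.float64(0.1285207363340009), np.float64(0.059124244391448956), np.float64(0.12794535064324597), np.float64(0.059034502749163754)]
tri end (array([ 0.4806, -0.2194,  0.0574]), [np.float64(0.2964096932424992), np.float64(0.29640969324242705)])
tri end (array([ 0.4715, -0.2188,  0.0563]), [np.float64(0.4064428260170319), np.float64(0.4064428260169411)])
tri bound (array([ 0.4744, -0.294 ,  0.057 ]), [np.float64(0.4771555506093537), np.float64(0.47715555060924114)])
[ 0.4745 -0.2518  0.2497]
-25 [ 0.4738 -0.2487  0.056 ]
-20 [ 0.4734 -0.2537  0.056 ]
```

```bash
python3 -c "
from h import *
for z in (.12,.044): print(mv([.4734,-.2537,z],down(175.475)))
"
```

```text
(array([ 0.0024, -0.0049,  0.3243]), array([-0.    ,  0.    ,  0.0082]))
(array([ 0.0024, -0.0049,  0.5143]), array([-0.    ,  0.    ,  0.0082]))
```

Emit:
drive_tool(
  plan=[
    {"gripper": 1, "slide": [0.0024, -0.0049, 0.1], "delta_rot": [0, 0, 0.0082]},
    {"gripper": 1, "slide": [0.0024, -0.0049, 0.2], "delta_rot": [0, 0, 0.0082]},
    {"gripper": 1, "slide": [0.0024, -0.0049, 0.3], "delta_rot": [0, 0, 0.0082]},
    {"gripper": 1, "slide": [0.0024, -0.0049, 0.4], "delta_rot": [0, 0, 0.0082]},
    {"gripper": 1, "slide": [0.0024, -0.0049, 0.47], "delta_rot": [0, 0, 0.0082]},
    {"gripper": 1, "slide": [0.0024, -0.0049, 0.514], "delta_rot": [0, 0, 0.0082]},
    {"gripper": 1, "slide": [0.0024, -0.0049, 0.514], "delta_rot": [0, 0, 0.0082]},
    {"gripper": 0.4, "slide": [0.0024, -0.0049, 0.514], "delta_rot": [0, 0, 0.0082]},
    {"gripper": 0.4, "slide": [0.0024, -0.0049, 0.514], "delta_rot": [0, 0, 0.0082]},
    {"gripper": 0.4, "slide": [0.0024, -0.0049, 0.514], "delta_rot": [0, 0, 0.0082]},
  ],
)

```text
t: 16.4
eef_pos: [0.474, -0.2547, 0.0453]
tcp_rot: [0.132, 3.137, -0.002]
force: [-0.5, -0.7, 1.1]
width: 0.516
```

```bash
python3 -c "
from h import *
s=sense();print(s['t'],s['width'],s['force'],pose(s))
im=camera('wrist');cv2.imwrite('pics/w9.png',im[:,:,::-1])
print(mv([.4734,-.2537,.044],down(175.475)))
"
```

```text
16.4 0.5163848884607445 [-0.5136 -0.6538  1.1004] [[-0.9965  0.0841  0.002   0.474 ]
 [ 0.0841  0.9965 -0.0016 -0.2547]
 [-0.0022 -0.0014 -1.      0.0453]
 [ 0.      0.      0.      1.    ]]
(array([0.0013, 0.0021, 0.0029]), array([-0.0004,  0.0006, -0.0018]))
```

View pics/w9.png

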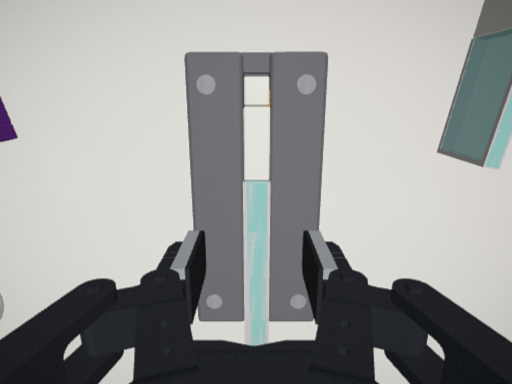

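Emit:
drive_tool(
  plan=[
    {"gripper": 0.3, "slide": [0.0013, 0.002, 0.001], "delta_rot": [0, 0, -0.0018]},
    {"gripper": 0.2, "slide": [0.0013, 0.002, 0.001], "delta_rot": [0, 0, -0.0018]},
    {"gripper": 0, "slide": [0.0013, 0.002, 0.001], "delta_rot": [0, 0, -0.0018]},
    {"gripper": 0, "slide": [0.0013, 0.002, 0.001], "delta_rot": [0, 0, -0.0018]},
    {"gripper": 0, "slide": [0.0013, 0.002, 0.001], "delta_rot": [0, 0, -0.0018]},
    {"gripper": 0, "slide": [0.0013, 0.002, 0.001], "delta_rot": [0, 0, -0.0018]},
    {"gripper": 0, "slide": [0.0013, 0.002, 0.001], "delta_rot": [0, 0, -0.0018]},
    {"gripper": 0, "slide": [0.0013, 0.002, 0.001], "delta_rot": [0, 0, -0.0018]},
  ],
)

```text
t: 17.25
eef_pos: [0.473, -0.2535, 0.0439]
tcp_rot: [0.125, 3.139, -0.001]
force: [-0.8, -0.4, 5.4]
width: 0.096
```

```bash
python3 -c "
from h import *
s=sense();print(s['t'],s['width'],s['force'],pose(s),s['joint_positions'])
np.save('pics/w10.npy',pose(s));im=camera('wrist');cv2.imwrite('pics/w10.png',im[:,:,::-1])
im=cv2.imread('pics/s5full.png')[:,:,::-1];crop(im,275,112,312,215,7,'s5r')
im=cv2.imread('pics/d7full.png')[:,:,::-1];crop(im,270,108,312,145,14,'d7h')
im=cv2.imread('pics/s1.png')[:,:,::-1];crop(im,275,115,312,150,14,'s1h')
"
```

```text
17.25 0.09559088847728849 [-0.7846 -0.4274  5.3814] [[-0.9968  0.0796  0.0005  0.473 ]
 [ 0.0796  0.9968 -0.0004 -0.2535]
 [-0.0005 -0.0003 -1.      0.0439]
 [ 0.      0.      0.      1.    ]] [-0.6348  0.6134  1.7292 -0.      0.7984  2.5866]
```

View pics/w10.png

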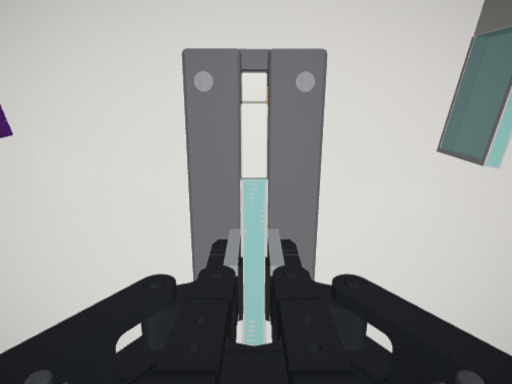

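View pics/d7h.png

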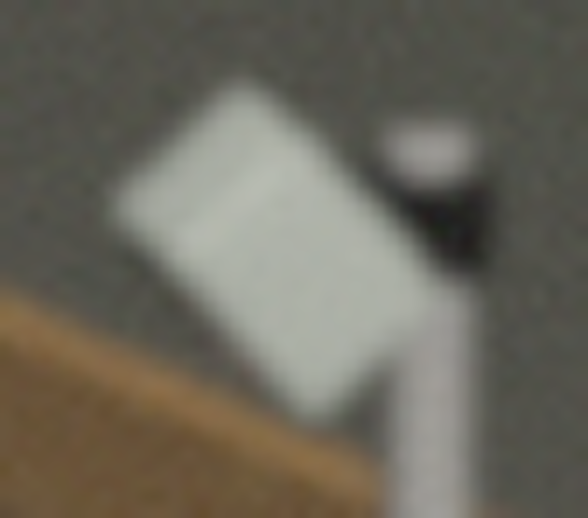

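View pics/s1h.png

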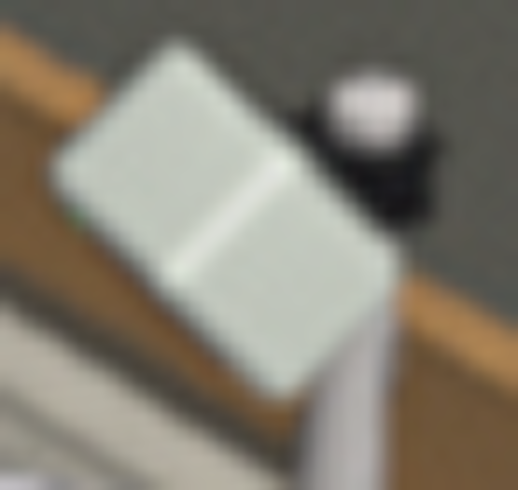

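```bash
python3 -c "
from h import *
s=cam('scene');d=cam('side')
S=lambda x,y:(275+(x+.5)/14-.5,115+(y+.5)/14-.5)
D=lambda x,y:(270+(x+.5)/14-.5,108+(y+.5)/14-.5)
P={}
for n,a,b in (('FT+',(52,170),(115,207)),('FT-',(178,278),(192,255)),('FB-',(278,398),(315,418)),('BT+',(178,40),(243,80)),('BT-',(290,163),(300,150)),('BB-',(405,258),(440,290)),('posttop',(372,82),(435,130))):
    p,r=tri((s,S(*a)),(d,D(*b)));P[n]=p;print(n,p,r)
c=(P['FT+']+P['FB-'])/2;print('win',c)
for a,b in (('FT+','FT-'),('FT-','FB-'),('BT+','FT+'),('BT-','FT-'),('BB-','FB-'),('BT+','BT-')):
    v=P[b]-P[a];print(a,b,v,np.linalg.norm(v),np.degrees(np.arctan2(v[1],v[0])),np.degrees(np.arcsin(v[2]/np.linalg.norm(v))))
# foot from side d7 crop(250,100 x5)
DD=lambda x,y:(250+(x+.5)/5-.5,100+(y+.5)/5-.5)
q=[onz(d,DD(*p),.012) for p in [(97,553),(138,617),(298,598),(255,540)]];print(np.array(q),np.mean(q,0));
e=[q[1]-q[0],q[2]-q[1],q[2]-q[3],q[3]-q[0]];print([(np.linalg.norm(v),np.degrees(np.arctan2(v[1],v[0]))) for v in e])
print('label',onz(s,S(0,0),.3))
"
```

```text
FT+ [0.7126 0.0919 0.328 ] [np.float64(1.3278310292274857), np.float64(1.3278310292275297)]
FT- [0.7033 0.0372 0.3286] [np.float64(1.771621641416317), np.float64(1.7716216414165713)]
FB- [0.7332 0.0321 0.287 ] [np.float64(1.4719636498608875), np.float64(1.4719636498610151)]
BT+ [0.7417 0.082  0.3568] [np.float64(1.6339966104274164), np.float64(1.6339966104274568)]
BT- [0.7286 0.0302 0.352 ] [np.float64(0.9602773518509061), np.float64(0.9602773518508375)]
BB- [0.7639 0.0256 0.3157] [np.float64(0.36480412025400405), np.float64(0.36480412025404607)]
posttop [0.7775 0.0531 0.346 ] [np.float64(1.4677248692941747), np.float64(1.467724869294073)]
win [0.7229 0.062  0.3075]
FT+ FT- [-0.0093 -0.0547  0.0006] 0.05544695055471454 -99.69882407125387 0.5836074790969387
FT- FB- [ 0.0299 -0.0052 -0.0415] 0.05142204434119008 -9.788557219779737 -53.865863163447024
BT+ FT+ [-0.0291  0.0099 -0.0288] 0.04213517540006039 161.1932851918043 -43.1519156882886
BT- FT- [-0.0253  0.007  -0.0234] 0.035171174747299826 164.42830436182817 -41.71658913086243
BB- FB- [-0.0308  0.0064 -0.0287] 0.04255673745127668 168.18347158853777 -42.4002614418477
BT+ BT- [-0.0131 -0.0518 -0.0048] 0.053652208520514826 -104.24615408128642 -5.1847580975927965
[[ 0.6814  0.1035  0.012 ]
 [ 0.6568 -0.0051  0.012 ]
 [ 0.7661 -0.03    0.012 ]
 [ 0.7912  0.0697  0.012 ]] [0.7239 0.0345 0.012 ]
[(np.float64(0.11128163124258131), np.float64(-102.75913057758027)), (np.float64(0.11209131572093546), np.float64(-12.876727455055615)), (np.float64(0.10281229879192645), np.float64(-104.10585504432305)), (np.float64(0.11483957310515779), np.float64(-17.117805728726704))]
label [0.7896 0.1996 0.3   ]
```

Emit:
drive_tool(
  plan=[
    {"gripper": 0, "slide": [0, 0, -0.03], "delta_rot": [0, 0, 0]},
    {"gripper": 0, "slide": [0, 0, -0.08], "delta_rot": [0, 0, 0]},
    {"gripper": 0, "slide": [0, 0, -0.14], "delta_rot": [0, 0, 0]},
    {"gripper": 0, "slide": [0, 0, -0.24], "delta_rot": [0, 0, 0]},
    {"gripper": 0, "slide": [0, 0, -0.35], "delta_rot": [0, 0, 0]},
    {"gripper": 0, "slide": [0, 0, -0.46], "delta_rot": [0, 0, 0]},
    {"gripper": 0, "slide": [0, 0, -0.56], "delta_rot": [0, 0, 0]},
    {"gripper": 0, "slide": [0, 0, -0.6], "delta_rot": [0, 0, 0]},
    {"gripper": 0, "slide": [0, 0, -0.6], "delta_rot": [0, 0, 0]},
  ],
)

```text
t: 18.2
eef_pos: [0.4735, -0.2539, 0.2868]
tcp_rot: [0.125, 3.134, -0.005]
force: [1.0, 0.6, -1.2]
width: 0.092
```

```bash
python3 -c "
from h import *
s=sense();print(s['t'],s['width'],s['force'],pose(s),s['joint_positions'])
np.save('pics/w11.npy',pose(s));im=camera('wrist');cv2.imwrite('pics/w11.png',im[:,:,::-1])
im=camera('side');crop(im,180,130,380,320,4,'d11')
im=camera('scene');crop(im,180,110,380,320,3,'s11')
"
```

```text
18.2 0.09242222624380722 [ 0.9685  0.5805 -1.2389] [[-0.9968  0.0796  0.0047  0.4735]
 [ 0.0796  0.9968 -0.0037 -0.2539]
 [-0.005  -0.0033 -1.      0.2868]
 [ 0.      0.      0.      1.    ]] [-0.6347  0.3355  1.4304 -0.0002  1.3696  2.5865]
```

View pics/w11.png

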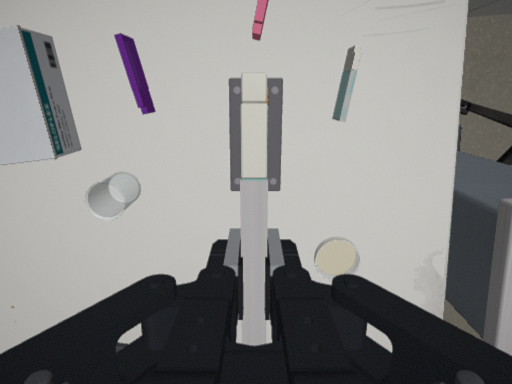

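View pics/d11.png

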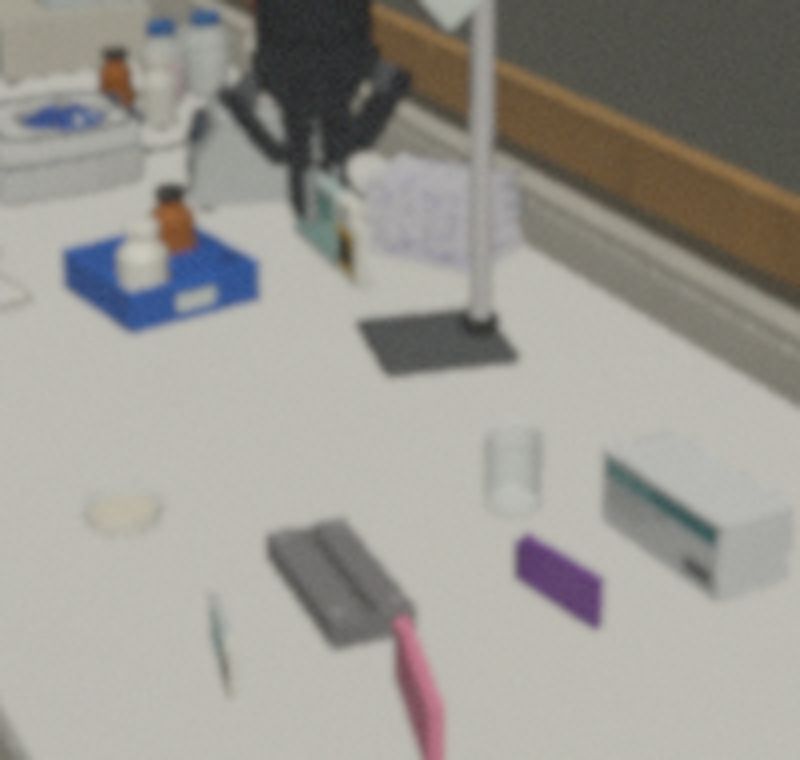

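Emit:
drive_tool(
  plan=[
    {"gripper": 0, "slide": [0, 0.03, 0], "delta_rot": [0, 0, -0.03]},
    {"gripper": 0, "slide": [0, 0.06, 0], "delta_rot": [0, 0, -0.077]},
    {"gripper": 0, "slide": [0, 0.1, 0], "delta_rot": [0, 0, -0.124]},
    {"gripper": 0, "slide": [0, 0.14, 0], "delta_rot": [0, 0, -0.171]},
    {"gripper": 0, "slide": [0, 0.18, 0], "delta_rot": [0, 0, -0.218]},
    {"gripper": 0, "slide": [0, 0.22, 0], "delta_rot": [0, 0, -0.265]},
    {"gripper": 0, "slide": [0, 0.26, 0], "delta_rot": [0, 0, -0.312]},
    {"gripper": 0, "slide": [0, 0.3, 0], "delta_rot": [0, 0, -0.36]},
    {"gripper": 0, "slide": [0, 0.34, 0], "delta_rot": [0, 0, -0.407]},
    {"gripper": 0, "slide": [0, 0.38, 0], "delta_rot": [0, 0, -0.454]},
    {"gripper": 0, "slide": [0, 0.42, 0], "delta_rot": [0, 0, -0.5]},
    {"gripper": 0, "slide": [0, 0.46, 0], "delta_rot": [0, 0, -0.547]},
    {"gripper": 0, "slide": [-0.02, 0.5, 0], "delta_rot": [0, 0, -0.594]},
    {"gripper": 0, "slide": [-0.02, 0.54, 0], "delta_rot": [0, 0, -0.64]},
    {"gripper": 0, "slide": [-0.02, 0.56, 0], "delta_rot": [0, 0, -0.687]},
    {"gripper": 0, "slide": [-0.02, 0.56, 0], "delta_rot": [0, 0, -0.734]},
    {"gripper": 0, "slide": [-0.02, 0.56, 0], "delta_rot": [0, 0, -0.78]},
    {"gripper": 0, "slide": [-0.02, 0.56, 0], "delta_rot": [0, 0, -0.827]},
    {"gripper": 0, "slide": [-0.02, 0.56, 0], "delta_rot": [0, 0, -0.874]},
    {"gripper": 0, "slide": [-0.02, 0.56, 0], "delta_rot": [0, 0, -0.92]},
  ],
)

```text
t: 20.35
eef_pos: [0.4979, -0.0306, 0.2816]
tcp_rot: [-3.1, 0.508, 0.006]
force: [-0.4, -0.2, -0.1]
width: 0.098
```

```bash
cat >> h.py <<'E'
def target(win,yaw,lab_t,dist=.09,pitch=40):
    y=np.radians(yaw);p=np.radians(pitch);f=-np.array([np.cos(y),np.sin(y),0]);z=np.array([0,0,1.])
    n=np.cos(p)*f-np.sin(p)*z;u=np.sin(p)*f+np.cos(p)*z
    x=-n;zt=-u;Rt=np.stack([x,np.cross(zt,x),zt],1)
    L=np.asarray(win)+dist*n
    return L-Rt@np.asarray(lab_t),Rt,L
E
python3 -c "
from h import *
s=sense();print(s['t'],s['width'],s['force'],pose(s),s['joint_positions'])
p,Rt,L=target([.721,.062,.309],-10,[.0045,-.0577,.0179]);print(p,Rt,L)
n=-Rt[:,0]
for q in (p+n*.06+np.array([0,0,0.0]),p): print(mv(q,Rt))
"
```

```text
20.35 0.09824144615163019 [-0.3853 -0.1835 -0.1026] [[ 0.9477 -0.3193 -0.004   0.4979]
 [-0.3193 -0.9477  0.0007 -0.0306]
 [-0.004   0.0006 -1.      0.2816]
 [ 0.      0.      0.      1.    ]] [-0.215   0.272   1.5352 -0.0001  1.3385  0.11  ]
[0.6284 0.0197 0.262 ] [[ 0.7544 -0.1736  0.633 ]
 [-0.133  -0.9848 -0.1116]
 [ 0.6428 -0.     -0.766 ]] [0.6531 0.074  0.2511]
(array([ 0.156 , -0.2062,  0.1447]), array([ 0.0168,  0.2231, -0.0459]))
(array([ 0.2692, -0.2234,  0.0478]), array([ 0.0168,  0.2231, -0.0459]))
```

Emit:
drive_tool(
  plan=[
    {"gripper": 0, "slide": [0.03, -0.04, 0.03], "delta_rot": [0.003, 0.04, -0.009]},
    {"gripper": 0, "slide": [0.06, -0.08, 0.06], "delta_rot": [0.006, 0.08, -0.018]},
    {"gripper": 0, "slide": [0.1, -0.13, 0.09], "delta_rot": [0.01, 0.12, -0.026]},
    {"gripper": 0, "slide": [0.13, -0.18, 0.12], "delta_rot": [0.013, 0.16, -0.035]},
    {"gripper": 0, "slide": [0.156, -0.206, 0.145], "delta_rot": [0.0168, 0.2, -0.042]},
    {"gripper": 0, "slide": [0.156, -0.206, 0.145], "delta_rot": [0.0168, 0.223, -0.046]},
    {"gripper": 0, "slide": [0.156, -0.206, 0.145], "delta_rot": [0.0168, 0.223, -0.046]},
    {"gripper": 0, "slide": [0.156, -0.206, 0.145], "delta_rot": [0.0168, 0.223, -0.046]},
  ],
)

```text
t: 21.15
eef_pos: [0.5862, 0.0289, 0.2307]
tcp_rot: [2.884, -0.262, 1.041]
force: [0.1, -0.5, -0.6]
width: 0.094
```

```bash
python3 -c "
from h import *
s=sense();print(s['t'],s['width'],s['force'],pose(s),s['joint_positions'])
np.save('pics/w12.npy',pose(s));im=camera('wrist');cv2.imwrite('pics/w12.png',im[:,:,::-1])
im=camera('side');crop(im,200,60,340,200,5,'d12');cv2.imwrite('pics/d12full.png',im[:,:,::-1])
im=camera('scene');crop(im,180,60,340,220,4,'s12');cv2.imwrite('pics/s12full.png',im[:,:,::-1])
p,Rt,L=target([.721,.062,.309],-10,[.0045,-.0577,.0179])
print(mv(p,Rt))
"
```

```text
21.15 0.09370424269218414 [ 0.1186 -0.4611 -0.5786] [[ 0.7569 -0.1812  0.6279  0.5862]
 [-0.1378 -0.9834 -0.1177  0.0289]
 [ 0.6388  0.0025 -0.7693  0.2307]
 [ 0.      0.      0.      1.    ]] [-0.0321  0.2322  1.9571 -0.3577  0.282   0.4589]
(array([0.1298, 0.0023, 0.0099]), array([ 0.0024,  0.001 , -0.0017]))
```

View pics/w12.png

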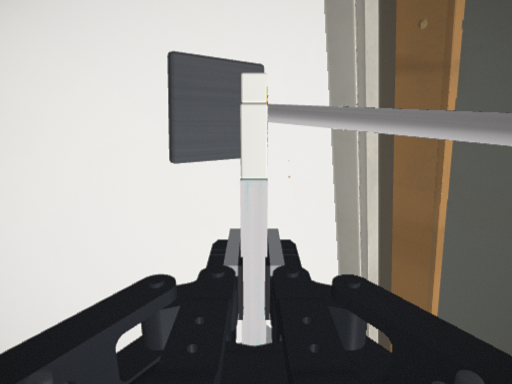

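View pics/d12.png

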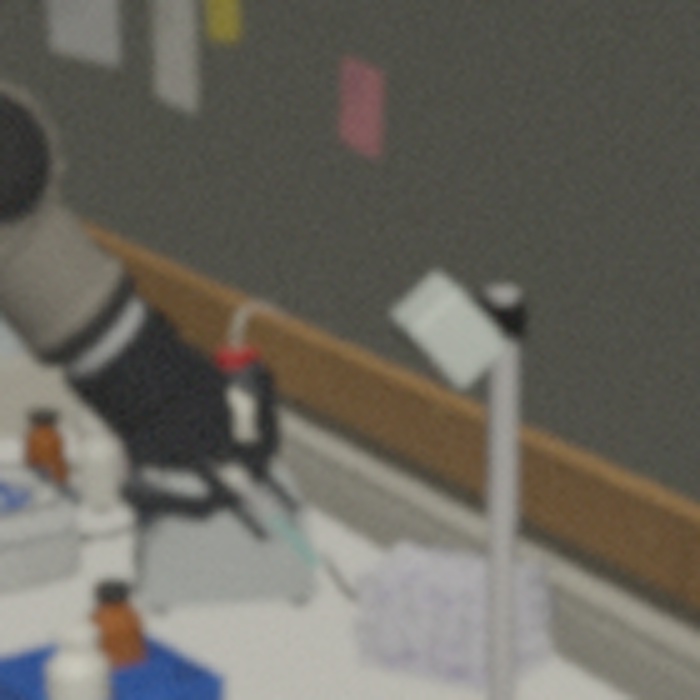

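View pics/s12.png

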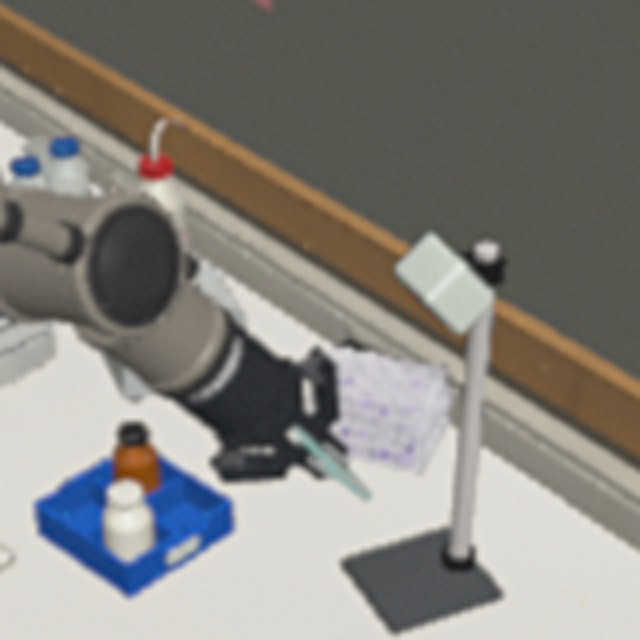

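Emit:
drive_tool(
  plan=[
    {"gripper": 0, "slide": [0.04, 0.001, 0.003], "delta_rot": [0.0024, 0.001, -0.0017]},
    {"gripper": 0, "slide": [0.08, 0.002, 0.006], "delta_rot": [0.0024, 0.001, -0.0017]},
    {"gripper": 0, "slide": [0.115, 0.002, 0.01], "delta_rot": [0.0024, 0.001, -0.0017]},
    {"gripper": 0, "slide": [0.13, 0.002, 0.01], "delta_rot": [0.0024, 0.001, -0.0017]},
    {"gripper": 0, "slide": [0.13, 0.002, 0.01], "delta_rot": [0.0024, 0.001, -0.0017]},
    {"gripper": 0, "slide": [0.13, 0.002, 0.01], "delta_rot": [0.0024, 0.001, -0.0017]},
  ],
)

```text
t: 21.9
eef_pos: [0.6271, 0.0201, 0.2608]
tcp_rot: [2.887, -0.252, 1.046]
force: [0.3, 0.3, -0.8]
width: 0.093
```

```bash
python3 -c "
from h import *
s=sense();print(s['t'],s['width'],s['force'],pose(s),s['joint_positions'])
np.save('pics/w13.npy',pose(s));im=camera('wrist');cv2.imwrite('pics/w13.png',im[:,:,::-1])
im=camera('side');crop(im,200,80,340,200,5,'d13');cv2.imwrite('pics/d13full.png',im[:,:,::-1])
im=camera('scene');crop(im,200,90,330,210,5,'s13');cv2.imwrite('pics/s13full.png',im[:,:,::-1])
p,Rt,L=target([.721,.062,.309],-10,[.0045,-.0577,.0179])
print(mv(p,Rt), (pose()[:3,3]-p)*1000)
"
```

```text
21.9 0.09274705223295818 [ 0.2764  0.3212 -0.7645] [[ 0.7562 -0.1734  0.6309  0.6271]
 [-0.1326 -0.9848 -0.1119  0.0201]
 [ 0.6408  0.001  -0.7677  0.2608]
 [ 0.      0.      0.      1.    ]] [-0.0532  0.257   1.8222 -0.2132  0.3784  0.2911]
(array([ 0.0047,  0.0007, -0.    ]), array([0.0001, 0.0009, 0.0004])) [-1.3862  0.5147 -1.2169]
```

View pics/w13.png

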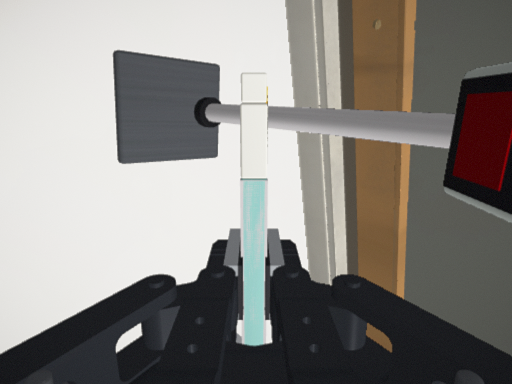

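View pics/d13.png

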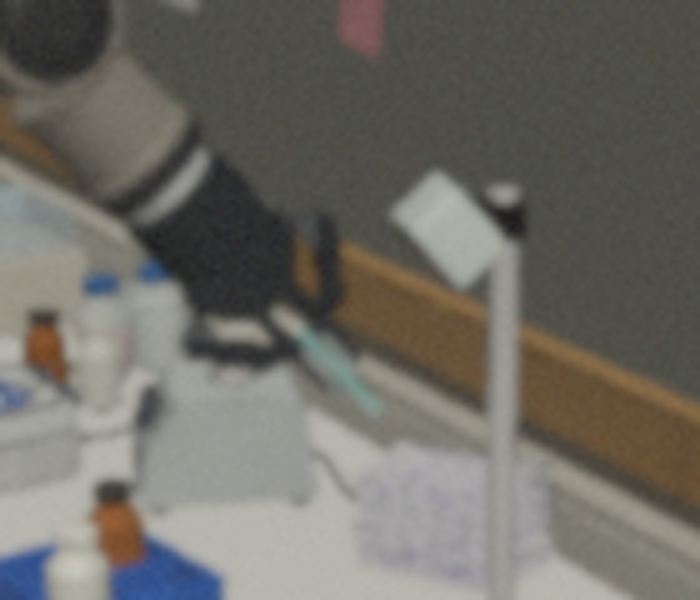

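View pics/s13.png

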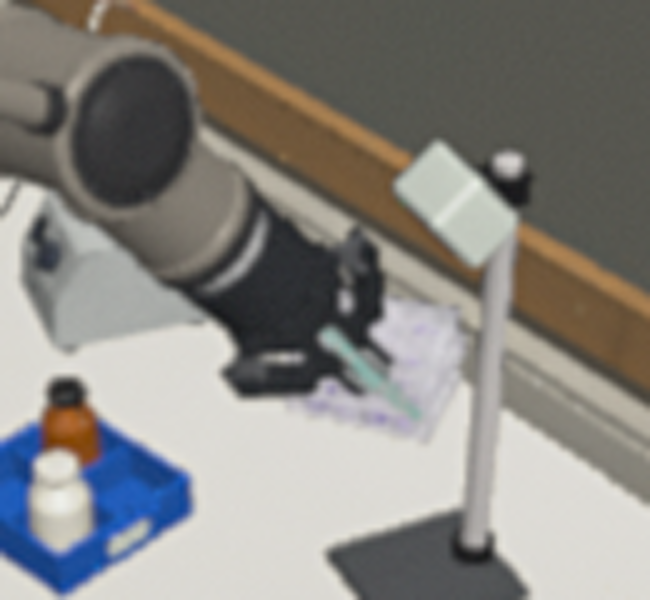

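```bash
python3 -c "
from h import *
w=cam('wrist',np.load('pics/w13.npy'))
_,Rt,L=target([.721,.062,.309],-10,[0,0,0]);n=-Rt[:,0];u=-Rt[:,2];h=Rt[:,1]
W=np.array([.721,.062,.309])
for a in(-28,28):
  for b in (-30,30): print('u',a,'h',b,proj(w,W+u*a/1e3+h*b/1e3),' back',proj(w,W+u*a/1e3+h*b/1e3-n*.046))
print('c',proj(w,W))
im=cv2.imread('pics/w13.png')[:,:,::-1];crop(im,412,50,512,230,4.5,'w13w')
"
```

```text
u -28 h -30 [457.994   51.6508]  back [556.2515  51.7288]
u -28 h 30 [438.9496 176.0878]  back [528.0932 176.2081]
u 28 h -30 [563.0661  30.2958]  back [712.0982  30.3998]
u 28 h 30 [521.4356 213.1665]  back [650.4601 213.362 ]
c [485.4274 121.4932]
```

View pics/w13w.png

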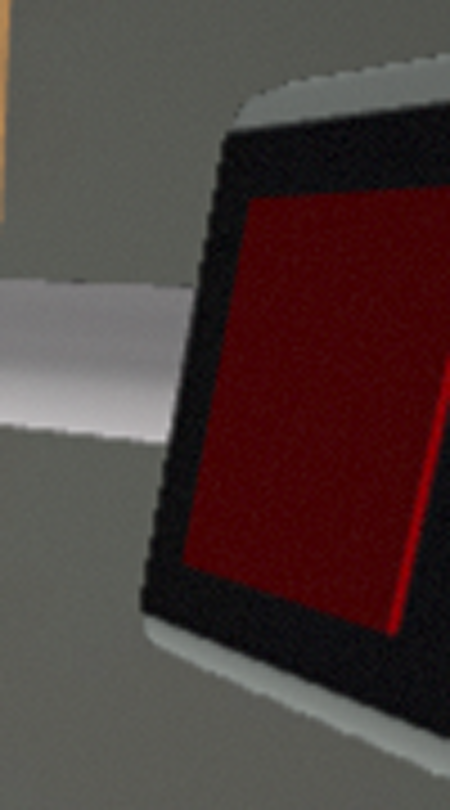

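```bash
python3 -c "
from h import *
w=cam('wrist',np.load('pics/w13.npy'));s=cam('scene');d=cam('side')
q=[onz(w,p,.012) for p in [(115,52),(219.5,65),(218.5,157),(119,162.5)]];print('wrist foot',np.array(q),np.mean(q,0))
for i in range(4):
  v=q[i]-q[i-1];print(np.linalg.norm(v),np.degrees(np.arctan2(v[1],v[0])))
print('win z310',onz(w,(481.7,139.2),.310),onz(w,(481.7,139.2),.305))
# known checks: side/scene rays of crate and stand
S=lambda x,y:(180+(x+.5)/4-.5,160+(y+.5)/4-.5)
D=lambda x,y:(180+(x+.5)/4-.5,170+(y+.5)/4-.5)
print('side stand top corners z21',[onz(d,D(*p),.021) for p in [(268,378),(335,475),(412,448)]])
print('scene stand',[onz(s,S(*p),.021) for p in [(378,502),(482,618),(545,580)]])
print('stand true',onz(s,(0,0),.021)*0)
print('side white bottle base', onz(d,D(194,285),0),'amber',onz(d,D(143,218),0))
print('red corners at window plane:')
W=np.array([.721,.054,.309]);_,Rt,L=target(W,-10,[0,0,0]);n=-Rt[:,0]
def onplane(c,uv):
  o,r=ray(c,uv);return o+r*((W-o)@n)/(r@n)
R4=[(466.9,94),(453.1,175.6),(498.7,191),(519.8,90.7)]
P=[onplane(w,p) for p in R4];
for i in range(4): print(P[i],(P[i]-P[i-1])@Rt*1000)
c=np.mean(P,0);print('centre',c)
F=[onplane(w,p) for p in [(462,78.9),(443.8,186)]];print('bezel',F,np.linalg.norm(F[0]-F[1]))
"
```

```text
wrist foot [[ 0.6839  0.1175  0.012 ]
 [ 0.7992  0.0914  0.012 ]
 [ 0.7757 -0.0136  0.012 ]
 [ 0.6586  0.0158  0.012 ]] [0.7293 0.0528 0.012 ]
0.10486009315449912 76.01817058068337
0.11824275246962039 -12.7699073274803
0.10754934748175309 -102.60667136557939
0.12079745250787126 165.9435179513146
win z310 [0.7158 0.056  0.31  ] [0.7325 0.051  0.305 ]
side stand top corners z21 [array([ 0.4464, -0.2203,  0.021 ]), array([ 0.4331, -0.3522,  0.021 ]), array([ 0.4918, -0.3468,  0.021 ])]
scene stand [array([ 0.4443, -0.2123,  0.021 ]), array([ 0.4363, -0.3332,  0.021 ]), array([ 0.493 , -0.3391,  0.021 ])]
stand true [0. 0. 0.]
side white bottle base [ 0.47   -0.0259  0.    ] amber [ 0.4794  0.1104 -0.    ]
red corners at window plane:
[0.7348 0.0706 0.2963] [ 0.      1.2372 31.4064]
[0.7283 0.033  0.2961] [-0.     38.1582  0.2773]
[0.7087 0.0379 0.3201] [  0.      -1.3401 -31.403 ]
[0.7151 0.0754 0.3204] [ -0.     -38.0553  -0.2806]
centre [0.7217 0.0542 0.3082]
bezel [array([0.7395, 0.0767, 0.292 ]), array([0.7311, 0.0254, 0.2912])] 0.05190185681207797
```

```bash
python3 -c "
from h import *
w=cam('wrist',np.load('pics/w13.npy'))
im=cv2.imread('pics/w13.png');hsv=cv2.cvtColor(im,cv2.COLOR_BGR2HSV)
m=((im[:,:,2]>45)&(im[:,:,1]<25)&(im[:,:,0]<25)).astype(np.uint8);m[:,:430]=0
print(m.sum(), np.argwhere(m)[:,0].min(),np.argwhere(m)[:,0].max())
cn=max(cv2.findContours(m,cv2.RETR_EXTERNAL,cv2.CHAIN_APPROX_NONE)[0],key=cv2.contourArea)[:,0,:].astype(float)
def fit(sel): 
  vx,vy,x,y=cv2.fitLine(cn[sel].astype(np.float32),cv2.DIST_HUBER,0,.01,.01).ravel();return np.cross([x,y,1],[x+vx,y+vy,1])
x,y=cn.T
left=fit((x<=(467+(y-94)*(453-467)/82)+3)&(y>100)&(y<170))
top=fit((y<96)&(x>470)&(x<509))
bot=fit((y>175+(x-453)*.34-3)&(x>457)&(x<494))
right=fit((x>494)&(x<510)&(y>130)&(y<185)&(x>499+(191-y)*.2-4))
X=lambda a,b:(lambda p:p[:2]/p[2])(np.cross(a,b))
Q=[X(left,top),X(left,bot),X(right,bot),X(right,top)];print(Q)
for yaw in (-8,-10,-12,-14,-16):
  W=np.array([.721,.056,.310]);_,Rt,L=target(W,yaw,[0,0,0]);n=-Rt[:,0]
  P=[]
  for p in Q:
    o,r=ray(w,p);P.append((o+r*((W-o)@n)/(r@n)-W)@Rt*1000)
  P=np.array(P)[:,1:];e=[P[1]-P[0],P[2]-P[1],P[2]-P[3],P[3]-P[0]]
  print(yaw,np.round(P.mean(0),1),[np.round(v,2).tolist() for v in e])
"
```

```text
4561 91 190
[array([467.4639,  94.3371]), array([452.5269, 174.0117]), array([499.6996, 190.4148]), array([522.6221,  90.7105])]
-8 [1.6 2.2] [[37.82, 2.24], [-1.84, -32.87], [38.07, 1.66], [-2.1, -32.29]]
-10 [1.5 2.2] [[37.53, 1.42], [-1.08, -32.66], [37.82, 1.17], [-1.38, -32.42]]
-12 [1.3 2.1] [[37.32, 0.6], [-0.34, -32.47], [37.63, 0.69], [-0.65, -32.55]]
-14 [1.2 2.1] [[37.2, -0.2], [0.38, -32.29], [37.51, 0.21], [0.08, -32.7]]
-16 [1.  2.1] [[37.17, -1.01], [1.1, -32.13], [37.45, -0.27], [0.82, -32.87]]
```

```bash
python3 -c "
from h import *
w=cam('wrist',np.load('pics/w13.npy'));s=cam('scene');d=cam('side')
S=lambda x,y:(275+(x+.5)/14-.5,115+(y+.5)/14-.5)
D=lambda x,y:(270+(x+.5)/14-.5,108+(y+.5)/14-.5)
a=onz(s,S(52,170),.3315);b=onz(s,S(278,398),.2885);print('scene',a,b,(a+b)/2, onz(s,S(178,278),.3315))
a=onz(d,D(115,207),.3315);b=onz(d,D(315,418),.2885);print('side',a,b,(a+b)/2,onz(d,D(192,255),.3315))
ms=(np.array(S(52,170))+S(278,398))/2;md=(np.array(D(115,207))+D(315,418))/2
print(tri((s,ms),(w,(482,139))),tri((s,ms),(d,md),(w,(482,139))),tri((d,md),(w,(482,139))))
# bezel/grey front-bottom -y corner seen by wrist and scene: FB-
print(tri((w,(445,189)),(s,S(278,398))))
# post base via wrist & scene
print('post base wrist',onz(w,(208,112),.02),'scene',onz(s,(180+458/4,160+158/4),.015))
"
```

```text
scene [0.7066 0.0868 0.3315] [0.7294 0.0298 0.2885] [0.718  0.0583 0.31  ] [0.6973 0.0329 0.3315]
side [0.7082 0.0813 0.3315] [0.7332 0.0297 0.2885] [0.7207 0.0555 0.31  ] [0.7009 0.0299 0.3315]
(array([0.716 , 0.0564, 0.3108]), [np.float64(0.7954286125359672), np.float64(0.7954286125359005)]) (array([0.7189, 0.0561, 0.3099]), [np.float64(2.3255170609402347), np.float64(2.037789674808906), np.float64(1.0958143949048058)]) (array([0.7203, 0.0548, 0.3094]), [np.float64(0.6333526063695075), np.float64(0.6333526063695756)])
(array([0.7256, 0.026 , 0.293 ]), [np.float64(0.9493194948658563), np.float64(0.9493194948659149)])
post base wrist [0.7676 0.044  0.02  ] scene [0.7672 0.0427 0.015 ]
```

```bash
python3 -c "
from h import *
T=np.load('pics/w13.npy');w=cam('wrist',T)
for n,p in dict(bound=(0,-.0402,-.0121),notch=(0,-.0652,-.0121),end=(0,-.0752,-.0021),tail=(0,.0348,-.0121)).items(): print(n,proj(w,T[:3,3]+T[:3,:3]@np.array(p)))
p,Rt,L=target([.7175,.0562,.310],-13.3,[.0045,-.0577,.0179]);print(p,L,mv(p,Rt),sense()['joint_positions'])
"
```

```text
bound [251.7721 179.949 ]
notch [251.6724 104.7429]
end [251.7696  73.7627]
tail [252.012 360.873]
[0.6226 0.0193 0.263 ] [0.6504 0.0721 0.2521] (array([-0.0045,  0.0042, -0.0109]), array([-0.0116,  0.0008,  0.0144])) [-0.0528  0.2569  1.8223 -0.2133  0.3784  0.2911]
```

Emit:
drive_tool(
  plan=[
    {"gripper": 0, "slide": [-0.0045, 0.0042, -0.011], "delta_rot": [-0.0116, 0.0008, 0.0144]},
    {"gripper": 0, "slide": [-0.0045, 0.0042, -0.011], "delta_rot": [-0.0116, 0.0008, 0.0144]},
    {"gripper": 0, "slide": [-0.0045, 0.0042, -0.011], "delta_rot": [-0.0116, 0.0008, 0.0144]},
    {"gripper": 0, "slide": [-0.0045, 0.0042, -0.011], "delta_rot": [-0.0116, 0.0008, 0.0144]},
    {"gripper": 0, "slide": [-0.0045, 0.0042, -0.011], "delta_rot": [-0.0116, 0.0008, 0.0144]},
    {"gripper": 0, "slide": [-0.0045, 0.0042, -0.011], "delta_rot": [-0.0116, 0.0008, 0.0144]},
  ],
)

```text
t: 22.65
eef_pos: [0.6231, 0.0191, 0.2634]
tcp_rot: [2.86, -0.333, 1.042]
force: [0.4, -0.4, 0.1]
width: 0.101
```

```bash
python3 -c "
from h import *
s=sense();print(s['t'],s['width'],s['force'],pose(s),s['joint_positions'],np.abs(s['qvel']).max())
T=pose(s);np.save('pics/w14.npy',T);im=camera('wrist');cv2.imwrite('pics/w14.png',im[:,:,::-1])
im=camera('scene');cv2.imwrite('pics/s14.png',im[:,:,::-1])
W=np.array([.7175,.0562,.310]);p,Rt,L=target(W,-13.3,[.0045,-.0577,.0179])
lab=T[:3,3]+T[:3,:3]@np.array([.0045,-.0577,.0179]);n=-Rt[:,0]
print('label',lab,'err mm in tool',(lab-L)@Rt*1000,'dist',(lab-W)@n,'angle',np.degrees(np.arccos(T[:3,0]@Rt[:,0])))
"
```

```text
22.65 0.10067789249872745 [ 0.4248 -0.3967  0.1482] [[ 0.7451 -0.2298  0.6261  0.6231]
 [-0.176  -0.9732 -0.1478  0.0191]
 [ 0.6433 -0.0001 -0.7656  0.2634]
 [ 0.      0.      0.      1.    ]] [-0.0314  0.2523  1.8222 -0.3364  0.3984  0.4662] 0.004347505472144092
label [0.6509 0.0718 0.2526] err mm in tool [0.7517 0.1268 0.0174] dist 0.08924829883582774 angle 0.0400480862197722
```

View pics/w14.png

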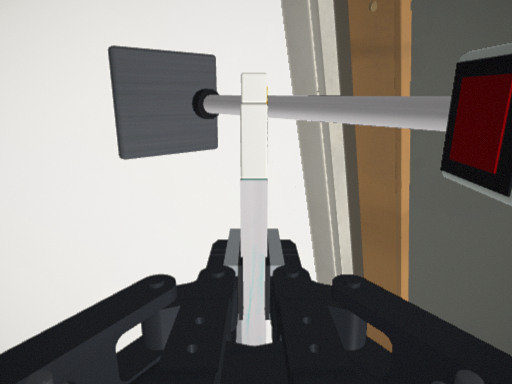

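View pics/s14.png

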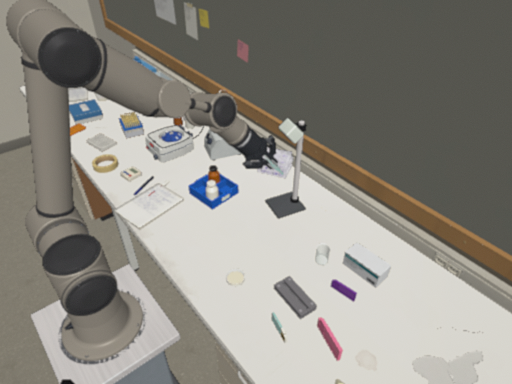

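```bash
python3 -c "
from cell import finish_job
print(finish_job())"
```

```text
the job is handed in; nothing more can be done
None
```

I did the job in the order asked and handed it in at about 22.8 s, with the slide still held in front of the label reader. `finish_job` reports no verdict.

**Bottles:** The amber bottle stands in the far left cell of the crate and the white one in the near right cell, diagonally opposite. Scene images after release show both upright.

**Slide:** I gripped it about 20 mm behind its middle, on the clear part, so the fingers are off the frosted end. In the wrist view the frosted edge and notch sit within about 3 px of where they should be.

**Presentation:** By calculation from the last arm pose:

| Check | Result |
|---|---|
| Distance from label to window | 89 mm |
| Label off centre | under 1 mm |
| Slide off square | under 0.1° |
| Joint speeds | under 0.005 rad/s |
| Outside force | about 0.6 N, within the background reading |

These errors are relative to my own estimate of the window position, which is good to perhaps 3 mm and 2°. The label faces away from the fixed cameras, so I could not check it directly.

**Disagreements:** My first estimate of the reader, from the scene and side cameras, was about 6 mm off to one side and 3° off in turn. The side camera's calibration looked about 1 cm off at bench level. I corrected the pose using the wrist camera's view of the red window, the post and the foot. After that the wrist, scene and side views agreed to about 2–3 mm, and the measured window height matched the given 310 mm.

**Bystanders:** The beaker, petri dish and carton look unmoved in the last scene image, judged by eye.

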